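# Change the batch in a circuit-board test fixture

## Robot

A 6-joint arm with a two-finger parallel gripper is mounted at the origin on the work surface. World frame = base frame: x ahead of the robot, y to its left, z up, the work surface at z = 0. Lengths are in mm, angles in rad, forces in N, time in s.
With the tool pointing down it reaches from about 375 to 900 mm from the base axis. Payload 3.1 kg.
Tool frame: the origin (TCP) lies at the very end of the fingers, on their centre line; the grasp point (between the pads) lies 19 mm behind it; x points along the fingers, y is the direction in which the jaws open and shut, and the axes are right-handed (so a half turn about x gives the same grasp; the last joint's range is limited). The gripper opens to 85 mm and grips with 20 to 120 N. Pads are 22 mm wide; open, the fingers measure 114 mm over their backs; the gripper's body (76 mm by 85 mm) begins 54 mm behind the grasp point. The pads swing forward as they close: fully open they stand 13 mm farther back than shut.
Start: joints at [-1.52, 0.527, 1.433, -0, 1.181, -0.178], TCP at [142.39, -608.541, 231.31] pointing down, gripper open.
Joint ranges: [-3.08, 3.08], [-0.75, 2.2], [0.22, 2.44], [-1.43, 4.57], [0, 2.65], [-2.85, 2.85]. Speed limits (rad/s): [2.79, 2.79, 3.14, 3.14, 3.14, 3.14].

## Interface

Orientations are given as a 3x3 rotation matrix whose columns are the frame's x, y, z axes.
In Python, from cell import status, vision, workorder gives the robot as it stands.
- The arm moves only by the shell command python3 -m crank 'ROWS' [FORCE]. ROWS is JSON, a list of rows, each a list of 7 numbers: the shift along the tool's x, y, z each as a share of 0.1 m, from -1 to 1, then the turn, a rotation vector about the tool's x, y, z each as a share of 180 degrees, from -1 to 1, then the opening, from 0 (shut) to 1 (fully open). A call has 1 to 12 rows; each row is the pose to reach, as a shift and turn from the pose measured when the call began, along the tool's axes at that moment, turning the shorter way round; what a row does not reach only later rows make up. A row lasts 1/8 s, in which the tool goes at most 62.5 mm and 10.7 degrees, less where a joint would pass 70% of its speed; a pose out of reach is approached as far as the arm can. A call with a number of a shift or a turn outside -1 to 1 is refused whole. A call with a gripper value outside its range is refused whole. The fingers move at their own pace and stop on an object; FORCE is the grip in N (left out, the last holds). Time passes only in rows, so rows that repeat a pose let the fingers close. It gives the time, the measured TCP pose, the force and the opening at its end, in the units of the state.
- status.observe(): the state, without advancing time (a new reading comes with each control period).
- vision.read_camera(name): name is "side" or "top" or "wrist"; returns a dict with "frame" (400x640x3 uint8, blue, green, red), "z_map" (400x640 float32, mm along the optical axis (not along the pixel's ray), 0 where there is no reading), "vertical_fov" (degrees; the focal length in pixels is half the picture's height over the tangent of half this angle, whatever the lens; pixels are square), "cx", "cy" (the principal point, pixels), "R" (3x3) and "t" (3): a world point X has camera coordinates R X + t; the wrist camera has in their place "T_tool_cam" (4x4, takes a point from camera to tool coordinates, whose origin is the TCP and whose axes are the tool frame's). Camera axes: x right, y down, z forward; pixel columns grow to the right and rows downward; lengths in mm; the calibration is good to about 2 mm. A picture is of the moment at which its call begins: read the wrist's pose just before it.
- workorder.finish_job(): hands the job in, once; it reports no verdict.
Trained networks look in the newest picture that a camera, given by its name, has taken for a name from the list of things; names that differ only in an ending like _2 or _b are one class to them, and where a whole thing is asked for, a point or a joint stands for the part that bears it (a point fixed in the world has none). Each returns a list of dicts, best first, with "p" (0 to 1); they miss things now and then, are a little off and sometimes report something else, mostly with a low value. They report only what shows in the picture. A call takes as long as a camera call. They do not tell look-alikes from the thing itself.
- vision.look_for(camera, name): "xyz" ([x, y, z] in mm, in the coordinates of the camera as it stood for that picture, good to about 4 mm: the middle of the surface that is visible of it).
The state is a dict: "time_s": time; "joint_pos": joint angles; "qd": joint speeds; "joint_efforts": joint torques, N m; "ee_pos": TCP position; "orientation": TCP orientation; "force": force on the tool from outside, world axes, zero at the start; "moment": the same for the moment, N m; "width": finger opening in mm.
Only numpy, scipy, OpenCV 4.12 (cv2) and the standard library are available. Lean on these libraries where they do the work, as an engineer would, in place of code of your own. Each camera call takes 0.05 s, during which the arm holds its last target. There are 200 camera calls.

## Task

Swing the test fixture's lever fully up to open it, slide the two tested boards that are in it back out and lay both flat on the floor of the black tray. Then slide every waiting board (two or three lie on the table at the right) along a lane of its own, heat sink last, in under the raised clear head until its nose is fully home against the stop, and when all are in pull the lever down past its over-centre point so that it stays locked. Do not disturb the other things on the table.

Things in the scene. Friction and masses are not known exactly. Their poses are not given: they have to be found in the camera images.
- fixture: board test fixture, fixed on the table, grey-metal base 12 mm thick, x -130..80, y -100..165 mm. Origin at table level; x along the lanes away from the robot, z up. Three open lanes along x: floor at z = 12 mm, 46 mm wide (3 mm play each side of a board), centred at y = 60, 0, -60 mm, between guides 6 mm higher than the floor, x -115..65 mm. Stop wall at x = 65 mm.
- head_edge (a point): middle of the lower front edge of the clear head (fixture x = 5 mm, y = 0), 28 mm over the table when locked, about 36 mm open. The head roofs all lanes to x = 65 mm; a sprung shoe under it in each lane (x 23..47 mm) leaves 13.5 mm over the lane floor when open and presses the board when locked. Lay boards in front of it (origin at fixture x <= -60 mm), then slide; heat sink stays outside.
- tower (a point): top of the lever's grey tower (fixture x 10..50, y 105..123 mm, 102 mm high). The head with its fittings reaches 65 mm above the table; the open lever stands up to 187 mm beside the tower, so carry boards over or round it
- home_left (a point): the floor of the left lane of the fixture (lane centre y = 60 mm in the fixture's frame): the spot where a board's origin lies when the board is fully home; x axis along the lane towards the stop
- home_mid (a point): the floor of the middle lane of the fixture (lane centre y = 0 mm in the fixture's frame): the spot where a board's origin lies when the board is fully home; x axis along the lane towards the stop
- home_right (a point): the floor of the right lane of the fixture (lane centre y = -60 mm in the fixture's frame): the spot where a board's origin lies when the board is fully home; x axis along the lane towards the stop
- lever (a joint): fixture lever (rad): 0 = locked, level, pointing to fixture -x; grows as the grip swings up and away, to 1.75 = fully open, just past upright. Pivot along fixture y at x 30, y 140, z 80 mm; grip centre at x = 30 - 95 cos q, z = 80 + 95 sin q. Below about 0.3 it snaps to the locked stop, above it springs open (about 4 N at the grip to overcome). It moves the head 8 mm.
- grip (a point): centre of the black cylindrical cross grip on the lever's end, 24 mm diameter, 30 mm long along fixture y; its flat ends can be pinched from above between fingers that close along fixture y, and it turns between them
- tested_left: already tested circuit board, in the left lane of the fixture at the start, under the closed head. Green board on black carrier, 110 (x) x 40 (y) x 8 mm; finned metal heat sink on its tail, 20 (x) x 24 (y) mm, from 8 to 40 mm above the underside, centred at x = -45 mm, y = 0: grip it over its 24 mm. Gold contacts on the nose (+x). Origin: centre of the underside. About 90 g
- tested_right: already tested circuit board, in the right lane of the fixture at the start, under the closed head. Green board on black carrier, 110 (x) x 40 (y) x 8 mm; finned metal heat sink on its tail, 20 (x) x 24 (y) mm, from 8 to 40 mm above the underside, centred at x = -45 mm, y = 0: grip it over its 24 mm. Gold contacts on the nose (+x). Origin: centre of the underside. About 90 g
- tray: open black tray, 160 (x) x 130 (y) x 18 mm, walls and floor 4 mm, fixed, at the robot's left. Origin: centre of its underside
- board_a: waiting circuit board (two or three identical; None if absent), on the table at the right. Green board on black carrier, 110 (x) x 40 (y) x 8 mm; finned metal heat sink on its tail, 20 (x) x 24 (y) mm, from 8 to 40 mm above the underside, centred at x = -45 mm, y = 0: grip it over its 24 mm. Gold contacts on the nose (+x). Origin: centre of the underside. About 90 g
- board_b: waiting circuit board (two or three identical; None if absent), on the table at the right. Green board on black carrier, 110 (x) x 40 (y) x 8 mm; finned metal heat sink on its tail, 20 (x) x 24 (y) mm, from 8 to 40 mm above the underside, centred at x = -45 mm, y = 0: grip it over its 24 mm. Gold contacts on the nose (+x). Origin: centre of the underside. About 90 g
- board_c: waiting circuit board (two or three identical; None if absent), on the table at the right. Green board on black carrier, 110 (x) x 40 (y) x 8 mm; finned metal heat sink on its tail, 20 (x) x 24 (y) mm, from 8 to 40 mm above the underside, centred at x = -45 mm, y = 0: grip it over its 24 mm. Gold contacts on the nose (+x). Origin: centre of the underside. About 90 g
- spool: bystander, leave alone: solder spool, 52 mm diameter x 42 mm; origin at its underside
- wool_tin: bystander, leave alone: open round tin, 72 mm diameter x 45 mm; origin at its underside
- flux_bottle: bystander, leave alone: small amber bottle, 36 mm diameter x 75 mm; origin at its underside
- screwdriver: bystander, leave alone: screwdriver, 160 mm long, lying; origin at its underside
- relay: bystander, leave alone: loose grey relay, 28 x 20 x 24 mm; origin at its underside
- screw_jar: bystander, leave alone: screw jar, 48 mm diameter x 50 mm; origin at its underside
Not all that is in view belongs to the job. Leave any blue or purple look-alike of the board_c alone.

How it is judged:
By the outcome, as a careful person would: the job done as asked, in the order asked, and still so for the second after the job is handed in, with the robot touching nothing.
Of board_a, board_b, board_c only 2 to 3 are there at a start; the rules pass over those that are not, and their reading is None.
At some moment in a run one of board_a, board_b, board_c may be knocked a few centimetres aside while the robot is not near it.
Once in a run the grip may slacken for a moment while it holds something.
It also fails if it takes over 210 s, if anything falls off the work surface, if the arm or the gripper's body presses on something with over 40 N, if the wrist force passes 120 N, or if a joint passes its speed limit or range.

## Working session

There is one attempt and no reset: what is moved stays moved. The work goes in short steps, Python scripts to look and compute and a shell command to move; the robot and the scene stay as the last step left them, time stands still between calls to the robot, and variables do not carry over. Pictures are saved under pics/ and viewed, about 12 in all and at most 16, crops included, and the job is handed in when it is done.

```bash
mkdir -p pics; ls
cat > h.py <<'E'
import numpy as np, cv2
from cell import status, vision, workorder
def cam(n):
    s=status.observe(); c=vision.read_camera(n)
    f=200/np.tan(np.radians(c["vertical_fov"])/2)
    if n=="wrist":
        T=np.eye(4);T[:3,:3]=np.array(s["orientation"]);T[:3,3]=s["ee_pos"]
        M=T@np.array(c["T_tool_cam"])
    else:
        R=np.array(c["R"]);M=np.eye(4);M[:3,:3]=R.T;M[:3,3]=-R.T@np.array(c["t"])
    c["f"]=f;c["M"]=M
    v,u=np.mgrid[0:400,0:640]; z=c["z_map"]
    P=np.stack([(u-c["cx"])/f*z,(v-c["cy"])/f*z,z],-1)
    c["W"]=P@M[:3,:3].T+M[:3,3]; c["W"][z==0]=np.nan
    return c
def look(c,cn,name):
    return [(round(d["p"],2),np.round(c["M"][:3,:3]@np.array(d["xyz"])+c["M"][:3,3],1).tolist()) for d in vision.look_for(cn,name)]
def proj(c,X):
    p=np.linalg.inv(c["M"])@np.append(X,1); return p[0]/p[2]*c["f"]+c["cx"],p[1]/p[2]*c["f"]+c["cy"]
def st():
    s=status.observe(); print("t",s["time_s"],"p",np.round(s["ee_pos"],1),"R",np.round(s["orientation"],3).tolist(),"F",np.round(s["force"],1),"w",s["width"],"q",np.round(s["joint_pos"],2))
E
python3 - <<'E'
from h import *
st()
for n in ["top","side"]:
    c=cam(n); cv2.imwrite(f"pics/{n}0.png",c["frame"]); print(n,c["f"],np.round(c["M"],2).tolist())
    for k in ["fixture","head_edge","tower","home_left","home_mid","home_right","grip","tested_left","tray","board_a","lever"]:
        try: print(k,look(c,n,k))
        except Exception as e: print(k,e)
E
```

```text
pics
t 0.0 p [ 142.4 -607.9  230.3] R [[-0.0, 0.228, -0.974], [0.002, -0.974, -0.228], [-1.0, -0.002, -0.0]] F [ 0.1  0.5 -0.6] w 85.81608629068157 q [-1.52  0.53  1.43  0.    1.18 -0.18]
top 407.3848064177803 [[0.03, -1.0, 0.09, 358.6], [-1.0, -0.03, -0.01, -80.68], [0.01, -0.09, -1.0, 1435.83], [0.0, 0.0, 0.0, 1.0]]
fixture [(0.96, [499.2, 71.8, 9.9])]
head_edge [(0.81, [563.6, 43.3, 34.0]), (0.63, [497.5, 68.1, 9.6])]
tower [(0.55, [500.5, 67.0, 10.7])]
home_left [(0.82, [502.4, 73.9, 10.7])]
home_mid [(0.84, [502.8, 70.4, 8.1])]
home_right [(0.69, [497.9, 71.1, 8.8])]
grip [(0.61, [696.3, 290.1, 44.3]), (0.43, [485.7, 179.9, 79.9]), (0.41, [499.7, 67.3, 6.7])]
tested_left [(0.6, [506.7, 97.1, 19.3]), (0.53, [747.9, -80.2, 9.3])]
tray [(0.63, [522.8, 379.0, 0.7])]
board_a [(0.94, [314.5, -623.8, 6.6]), (0.74, [357.5, -268.1, 10.1]), (0.67, [313.5, -462.4, 1.8]), (0.58, [511.5, -264.7, 3.2]), (0.53, [476.3, -359.1, 5.1])]
lever [(0.66, [486.4, 178.1, 82.5])]
side 404.0215880539995 [[0.96, -0.19, 0.2, 218.21], [-0.27, -0.61, 0.75, -986.66], [-0.02, -0.77, -0.64, 856.15], [0.0, 0.0, 0.0, 1.0]]
fixture [(0.45, [523.0, 381.8, 7.6])]
head_edge [(0.87, [561.7, 30.8, 39.1])]
tower [(0.74, [502.4, 55.3, 18.0])]
home_left [(0.57, [498.1, 53.5, 20.9]), (0.44, [611.5, -417.0, 21.1])]
home_mid [(0.65, [499.4, 52.9, 15.9]), (0.34, [473.9, 177.2, 87.3])]
home_right [(0.8, [498.7, 53.0, 21.8]), (0.34, [510.3, -258.1, 7.9])]
grip [(0.72, [505.0, -32.0, 19.6])]
tested_left [(0.43, [499.8, 85.1, 21.8])]
tray [(0.81, [521.0, 383.5, 5.6])]
board_a [(0.77, [187.5, -330.0, 10.7]), (0.76, [320.6, -471.1, 11.8]), (0.75, [468.9, -366.0, 13.3]), (0.65, [295.2, -595.9, 15.2]), (0.6, [349.4, -273.0, 9.4]), (0.59, [510.7, -261.1, 10.1]), (0.57, [658.8, 419.5, 41.5]), (0.56, [477.4, 174.7, 87.8])]
lever []
```

Run:
```python
import cv2
a=cv2.imread("pics/top0.png");cv2.imwrite("pics/top0b.png",cv2.resize(a,(800,500),interpolation=cv2.INTER_CUBIC))
```

```text
(no output)
```

View pics/top0b.png

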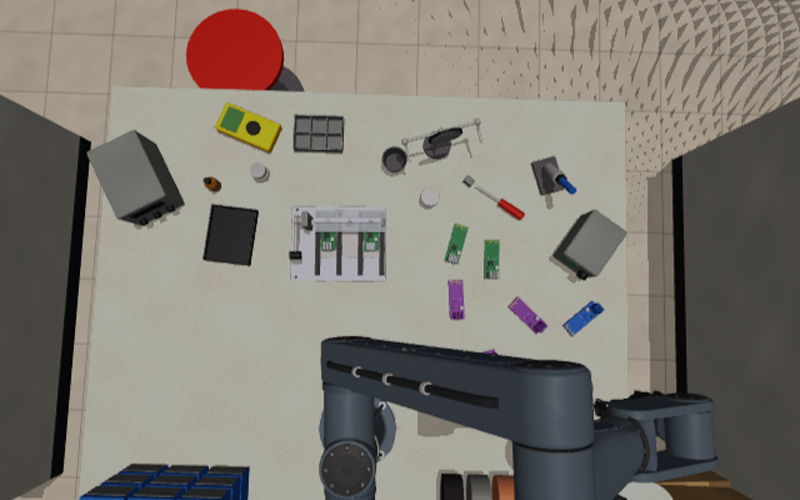

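View pics/side0.png

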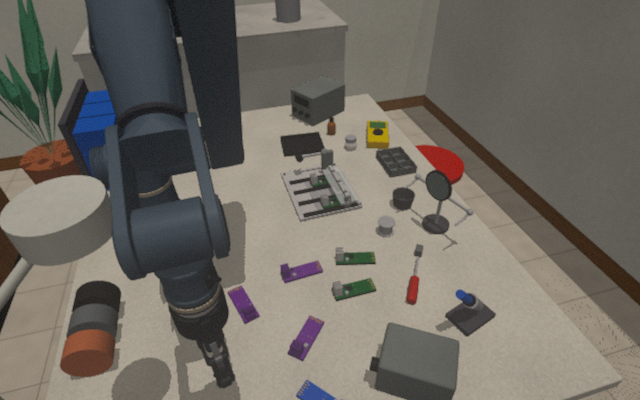

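```bash
python3 -m crank '[[-0.6,0,0,0.073,0,0,1],[-0.6,0,0,0.073,0,0,1]]' && python3 -m crank '[[-0.3,-0.5,-0.6,0,0,0,1],[-0.3,-1,-1,0,0,0,1]]' && python3 -m crank '[[0,-0.5,-0.5,0,0,0,1],[0,-1,-1,0,0,0,1]]' && python3 -m crank '[[0,-0.5,-0.5,0,0,0,1],[0,-1,-1,0,0,0,1]]' && for i in 1 2 3; do python3 -m crank '[[0,-0.6,0,0,0,0,1],[0,-1,0,0,0,0,1],[0,-1,0,0,0,0,1]]'; done
python3 - <<'E'
from h import *
st()
c=cam("wrist");print(np.round(c["T_tool_cam"],3).tolist(),c["f"]);cv2.imwrite("pics/w1.png",c["frame"])
E
```

```text
time_s: 1.45
ee_pos: [142.6, -611.7, 296.6]
orientation: [[0.001, -0.002, -1.0], [-0.011, -1.0, 0.002], [-1.0, 0.011, -0.001]]
force: [0.0, -0.7, -0.7]
width: 85.6
time_s: 1.7
ee_pos: [229.6, -528.0, 325.1]
orientation: [[0.002, -0.004, -1.0], [-0.015, -1.0, 0.004], [-1.0, 0.015, -0.002]]
force: [0.6, 0.1, 0.4]
width: 85.5
time_s: 1.95
ee_pos: [319.4, -438.7, 324.4]
orientation: [[0.003, -0.004, -1.0], [-0.016, -1.0, 0.004], [-1.0, 0.016, -0.003]]
force: [1.2, -0.4, 0.1]
width: 85.7
time_s: 2.2
ee_pos: [408.2, -350.4, 323.5]
orientation: [[0.003, -0.005, -1.0], [-0.017, -1.0, 0.005], [-1.0, 0.017, -0.004]]
force: [0.3, -0.2, 0.2]
width: 85.2
time_s: 2.58
ee_pos: [408.3, -247.3, 322.0]
orientation: [[0.003, -0.001, -1.0], [-0.016, -1.0, 0.001], [-1.0, 0.016, -0.003]]
force: [1.0, -0.9, -0.1]
width: 85.0
time_s: 2.95
ee_pos: [408.1, -146.0, 320.6]
orientation: [[0.003, 0.002, -1.0], [-0.016, -1.0, -0.002], [-1.0, 0.016, -0.003]]
force: [1.0, -0.7, 0.3]
width: 85.0
time_s: 3.32
ee_pos: [408.3, -45.6, 319.2]
orientation: [[0.004, 0.005, -1.0], [-0.016, -1.0, -0.005], [-1.0, 0.017, -0.004]]
force: [-0.6, 0.5, -0.6]
width: 85.6
t 3.325 p [408.3 -45.6 319.2] R [[0.004, 0.005, -1.0], [-0.016, -1.0, -0.005], [-1.0, 0.017, -0.004]] F [-0.6  0.5 -0.6] w 85.57951198414611 q [-0.37  0.11  1.81 -0.01  1.21  1.2 ]
[[-0.001, -0.279, 0.96, -142.173], [1.0, 0.0, 0.001, 0.704], [-0.001, 0.96, 0.279, -70.157], [0.0, 0.0, 0.0, 1.0]] 324.7456927888545
```

```bash
python3 -m crank '[[0,-0.6,-0.5,0,0,0,1],[0,-1,-1,0,0,0,1],[0,-1,-1,0,0,0,1]]' && python3 -m crank '[[0.2,-0.3,0,0.0,0,0.0055,1],[0.2,-0.3,0,0,0,0.0055,1],[0.2,-0.3,0,0,0,0.0055,1]]'
python3 - <<'E'
from h import *
st()
c=cam("wrist");cv2.imwrite("pics/w2.png",cv2.resize(c["frame"],(800,500)))
for k in ["head_edge","tower","grip","home_left","home_right","tested_left","lever","home_mid"]: print(k,look(c,"wrist",k))
np.save("w2.npy",c["W"])
c=cam("top");cv2.imwrite("pics/top1.png",c["frame"][180:330,320:520])
W=c["W"]; g=c["frame"].astype(int)
m=(g[...,1]>g[...,0]+25)&(g[...,1]>g[...,2]+25)
n,l,s,ce=cv2.connectedComponentsWithStats(m.astype(np.uint8))
for i in range(1,n):
    if s[i,4]>20: print(s[i],np.nanmedian(W[l==i],0).round(1))
E
```

```text
time_s: 3.75
ee_pos: [512.2, 53.0, 317.8]
orientation: [[0.007, 0.004, -1.0], [-0.018, -1.0, -0.004], [-1.0, 0.018, -0.007]]
force: [0.0, 0.1, 0.2]
width: 85.2
time_s: 4.12
ee_pos: [512.6, 81.0, 297.5]
orientation: [[0.007, 0.002, -1.0], [-0.036, -0.999, -0.003], [-0.999, 0.036, -0.007]]
force: [0.9, -0.1, 0.7]
width: 85.0
t 4.125 p [512.6  81.  297.5] R [[0.007, 0.002, -1.0], [-0.036, -0.999, -0.003], [-0.999, 0.036, -0.007]] F [ 0.9 -0.1  0.7] w 84.95895415468831 q [-0.04  0.31  1.61 -0.04  1.21  1.54]
head_edge [(0.66, [561.8, 41.8, 37.8]), (0.22, [523.1, 72.0, 14.2])]
tower [(0.86, [523.8, 72.8, 22.7])]
grip []
home_left [(0.97, [520.5, 70.4, 20.2]), (0.54, [469.3, -354.5, 6.6])]
home_right [(0.9, [523.7, 71.5, 16.1]), (0.59, [514.0, -255.2, 6.4])]
tested_left [(0.65, [510.2, 97.7, 18.5])]
lever [(0.63, [492.4, 180.4, 85.9]), (0.52, [507.5, 96.7, 21.4]), (0.51, [522.5, 72.5, 10.8])]
home_mid [(0.64, [523.2, 73.5, 18.3])]
[176  86  20  20 232] [844.9 381.   33.5]
[356 179  19  30 234] [ 527.6 -262.7    5.8]
[260 186   8   8  31] [522.5  93.8  17.5]
[294 186   9  14  55] [519.1 -31.9  18.6]
[388 192  12  31 233] [ 487.6 -361.1    5.4]
```

View pics/w2.png

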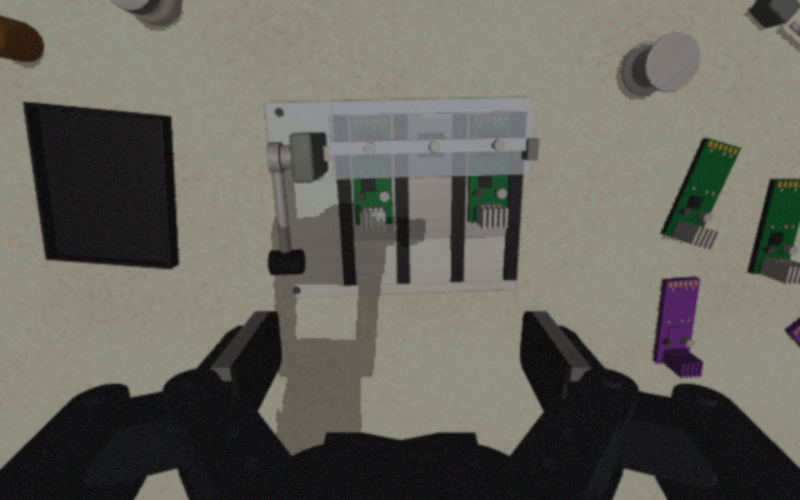

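Run:
```python
from h import *
W=np.load("w2.npy"); x,y,z=W[...,0],W[...,1],W[...,2]
a=(x>340)&(x<640)&(y>-80)&(y<230)
print("table z",np.nanmedian(z[(x>350)&(x<600)&(y<-100)&(y>-180)]))
m=a&(z>8)&(z<45)
n,l,s,ce=cv2.connectedComponentsWithStats(m.astype(np.uint8));i=1+np.argmax(s[1:,4])
P=W[l==i][:,:2].astype(np.float32); r=cv2.minAreaRect(P);print("rect",r,cv2.boxPoints(r).round(1).tolist(),len(P))
pl=P
# edges: fit lines to binned extremes
for ax in (0,1):
    o=1-ax
    for f in (1,99):
        b=[];
        for lo in np.arange(np.percentile(P[:,o],8),np.percentile(P[:,o],90),8):
            q=P[(P[:,o]>=lo)&(P[:,o]<lo+8)][:,ax]
            if len(q)>5:b.append((lo+4,q.min() if f==1 else q.max()))
        b=np.array(b);k=np.polyfit(b[:,0],b[:,1],1);res=b[:,1]-np.polyval(k,b[:,0]);g=abs(res)<3*np.median(abs(res))+.5
        k=np.polyfit(b[g,0],b[g,1],1);print("xy"[ax],f,"slope",k[0],"mid",np.polyval(k,b[:,0].mean()),"at",b[:,0].mean())
for nm,lo,hi,bx in [("tower",97,108,a),("lever/grip",78,96,a&(x<470)),("heatsinks",46,56,a&(x<540)&(y<150))]:
    m=bx&(z>lo)&(z<hi)
    n,l,s,ce=cv2.connectedComponentsWithStats(m.astype(np.uint8))
    for i in range(1,n):
        if s[i,4]>25:
            q=W[l==i]; r=cv2.minAreaRect(q[:,:2].astype(np.float32)); print(nm,s[i,4],"lo",q.min(0).round(1),"hi",q.max(0).round(1),"med z",np.median(q[:,2]).round(1),[np.round(v,1) for v in r])
# tray
m=(x>420)&(x<640)&(y>280)&(y<480)&(z>12)&(z<25);q=W[m];print("tray",cv2.minAreaRect(q[:,:2].astype(np.float32)),np.median(q[:,2]))
```

```text
table z -0.06859644977600965
rect ((505.689208984375, 70.00674438476562), (209.91285705566406, 265.25665283203125), 1.3846906423568726) [[397.6000061035156, 200.10000610351562], [404.0, -65.0999984741211], [613.7999877929688, -60.0], [607.4000244140625, 205.10000610351562]] 26572
x 1 slope -0.02717148479233528 mid 401.68585439828723 at 64.67626571655273
x 99 slope -0.025213299612713118 mid 610.251990685096 at 64.67626571655273
y 1 slope 0.04672308261527183 mid -60.31198982127127 at 507.27056884765625
y 99 slope 0.12862710271562808 mid 188.4475033987136 at 507.27056884765625
tower 703 lo [538.6 143.7  97. ] hi [577.9 162.2 103.4] med z 101.4 [array([558.3, 153. ]), array([39.4, 18. ]), np.float64(1.0)]
lever/grip 388 lo [452.  161.2  78. ] hi [470.  191.3  93.3] med z 90.3 [array([461. , 176.3]), array([17.9, 30.1]), np.float64(0.1)]
heatsinks 50 lo [486.5 -13.5  46.2] hi [506.4 -10.8  53.2] med z 51.2 [array([496.5, -12. ]), array([19.9,  2.4]), np.float64(1.5)]
heatsinks 49 lo [486.5 -18.6  46.1] hi [506.9 -16.1  53.6] med z 51.0 [array([496.7, -17.4]), array([20.4,  2.4]), np.float
[... 491 characters left out ...]
108.3]), array([ 1.5, 19.1]), np.float64(89.5)]
heatsinks 33 lo [484.9 101.8  47.4] hi [504.1 104.1  53.4] med z 51.5 [array([494.5, 103.2]), array([19.4,  2.1]), np.float64(3.2)]
heatsinks 33 lo [484.5  96.6  46.6] hi [503.9  98.1  53.3] med z 51.5 [array([494.2,  97.4]), array([ 1.3, 19.4]), np.float64(89.4)]
heatsinks 30 lo [484.7  90.7  48.1] hi [504.4  93.1  53.1] med z 52.0 [array([494.5,  92.2]), array([19.7,  2. ]), np.float64(3.0)]
heatsinks 29 lo [484.8  85.7  46.9] hi [504.5  87.   53.4] med z 51.7 [array([494.6,  86.3]), array([ 1.2, 19.7]), np.float64(89.5)]
tray ((520.2210693359375, 373.9068908691406), (131.8374786376953, 160.4344940185547), 84.59870147705078) 16.71698336706504
```

```bash
cat >> h.py <<'E'
from scipy.spatial.transform import Rotation as Rn
TH=0.0242; O=np.array([531.5,38.1,0])
def F(x,y,z): c,s=np.cos(TH),np.sin(TH); return O+[c*x-s*y,s*x+c*y,z]
def rows(*targets):
    """targets (xyz world, yaw): print shift (share of 100 mm, tool axes) and turn (share of pi)"""
    s=status.observe();R=np.array(s["orientation"]);p=np.array(s["ee_pos"])
    for X,th in targets:
        c,sn=np.cos(th),np.sin(th);Rt=np.array([[0,sn,-c],[0,-c,-sn],[-1,0,0]])
        print("tgt",np.round(X,1),"shift",np.round(R.T@(X-p)/100,3),"turn",np.round(Rn.from_matrix(R.T@Rt).as_rotvec()/np.pi,4))
E
python3 -c "
from h import *
rows((F(-65,140,130),TH),(F(-65,140,66),TH))"
```

```text
tgt [463.1 176.5 130. ] shift [ 1.637 -1.     0.499] turn [-0.0066 -0.0021 -0.0113]
tgt [463.1 176.5  66. ] shift [ 2.277 -1.023  0.504] turn [-0.0066 -0.0021 -0.0113]
```

```bash
python3 -m crank '[[0.3,-0.5,0.25,-0.0066,-0.0021,-0.0113,0.6],[0.7,-1,0.5,-0.0066,-0.0021,-0.0113,0.6],[0.7,-1,0.5,-0.0066,-0.0021,-0.0113,0.6]]' && python3 -m crank '[[0.5,0,0,0,0,0,0.6],[0.9,0,0,0,0,0,0.6],[0.9,0,0,0,0,0,0.6]]'
python3 - <<'E'
from h import *
rows((F(-65,140,66),TH))
c=cam("wrist");cv2.imwrite("pics/w3.png",c["frame"])
E
```

```text
time_s: 5.0
ee_pos: [458.4, 181.5, 221.3]
orientation: [[-0.007, 0.028, -1.0], [-0.001, -1.0, -0.028], [-1.0, 0.001, 0.007]]
force: [1.2, 0.6, 0.0]
width: 51.4
time_s: 5.38
ee_pos: [456.8, 180.7, 129.6]
orientation: [[-0.012, 0.028, -1.0], [-0.002, -1.0, -0.028], [-1.0, 0.001, 0.012]]
force: [0.7, -0.3, -0.4]
width: 51.0
tgt [463.1 176.5  66. ] shift [ 0.635  0.043 -0.07 ] turn [ 0.0011  0.0039 -0.0005]
```

View pics/w3.png

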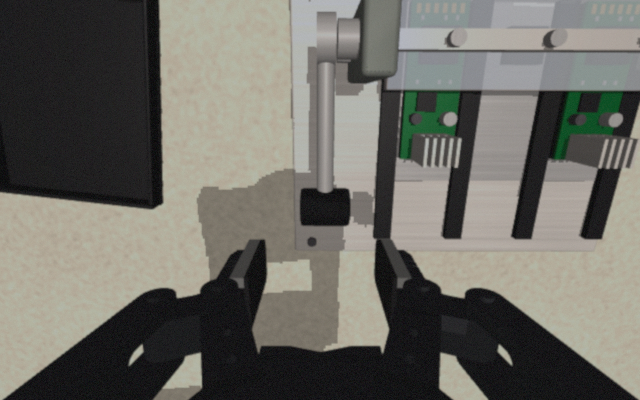

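```bash
python3 -m crank '[[0.1,0.04,-0.07,0.0011,0.0039,0,0.6],[0.35,0.04,-0.07,0.0011,0.0039,0,0.6],[0.635,0.04,-0.07,0.0011,0.0039,0,0.6],[0.635,0.04,-0.07,0.0011,0.0039,0,0.6]]'
python3 - <<'E'
from h import *
st();rows((F(-65,140,66),TH))
E
```

```text
time_s: 5.92
ee_pos: [465.3, 176.7, 67.3]
orientation: [[0.004, 0.024, -1.0], [-0.001, -1.0, -0.024], [-1.0, 0.001, -0.004]]
force: [-0.5, 0.4, -0.5]
width: 51.5
t 5.925 p [465.3 176.7  67.3] R [[0.004, 0.024, -1.0], [-0.001, -1.0, -0.024], [-1.0, 0.001, -0.004]] F [-0.5  0.4 -0.5] w 51.49746234399437 q [ 0.14  0.63  1.88 -0.    0.62  1.69]
tgt [463.1 176.5  66. ] shift [0.013 0.001 0.021] turn [-0.0002 -0.0011 -0.0003]
```

```bash
python3 -m crank '[[0,0,0.01,0,0,0,0.2],[0,0,0.01,0,0,0,0.2],[0,0,0.01,0,0,0,0.2],[0,0,0.01,0,0,0,0.2]]' 30
python3 - <<'E'
from h import *
for q in np.arange(0.15,1.8,0.1): print(round(q,2),np.round([-.95*np.sin(q),-.95*(1-np.cos(q))],3))
E
```

```text
time_s: 6.42
ee_pos: [465.6, 178.0, 69.0]
orientation: [[0.008, 0.022, -1.0], [0.001, -1.0, -0.022], [-1.0, -0.001, -0.008]]
force: [-0.3, 6.4, 0.7]
width: 29.3
0.15 [-0.142 -0.011]
0.25 [-0.235 -0.03 ]
0.35 [-0.326 -0.058]
0.45 [-0.413 -0.095]
0.55 [-0.497 -0.14 ]
0.65 [-0.575 -0.194]
0.75 [-0.648 -0.255]
0.85 [-0.714 -0.323]
0.95 [-0.773 -0.397]
1.05 [-0.824 -0.477]
1.15 [-0.867 -0.562]
1.25 [-0.902 -0.65 ]
1.35 [-0.927 -0.742]
1.45 [-0.943 -0.836]
1.55 [-0.95 -0.93]
1.65 [-0.947 -1.025]
1.75 [-0.935 -1.119]
```

```bash
python3 -m crank '[[-0.14,0,-0.01,0,0,0,0.2],[-0.235,0,-0.03,0,0,0,0.2],[-0.326,0,-0.058,0,0,0,0.2],[-0.413,0,-0.095,0,0,0,0.2],[-0.5,0,-0.14,0,0,0,0.2],[-0.575,0,-0.194,0,0,0,0.2],[-0.65,0,-0.255,0,0,0,0.2],[-0.714,0,-0.323,0,0,0,0.2],[-0.773,0,-0.4,0,0,0,0.2],[-0.824,0,-0.477,0,0,0,0.2],[-0.867,0,-0.56,0,0,0,0.2],[-0.902,0,-0.65,0,0,0,0.2]]'
python3 - <<'E'
from h import *
rows((F(30-95*np.cos(1.5),140,80+95*np.sin(1.5)-12),TH),(F(30-95*np.cos(1.78),140,80+95*np.sin(1.78)-12),TH))
E
```

```text
time_s: 7.92
ee_pos: [529.2, 179.7, 159.8]
orientation: [[0.005, 0.022, -1.0], [0.002, -1.0, -0.022], [-1.0, -0.002, -0.005]]
force: [-0.1, 4.8, -5.0]
width: 29.3
tgt [551.4 178.6 162.8] shift [-0.028  0.015 -0.222] turn [-0.0007 -0.0016  0.0005]
tgt [577.8 179.3 160.9] shift [-0.008  0.015 -0.486] turn [-0.0007 -0.0016  0.0005]
```

```bash
python3 -m crank '[[-0.02,0,-0.1,0,0,0,0.2],[-0.03,0,-0.22,0,0,0,0.2],[-0.03,0,-0.32,0,0,0,0.2],[-0.02,0,-0.42,0,0,0,0.2],[-0.01,0,-0.5,0,0,0,0.2],[-0.01,0,-0.53,0,0,0,0.2],[-0.01,0,-0.53,0,0,0,0.2]]' 
python3 -c "
from h import *
rows((F(30-95*np.cos(1.75),140,250),TH))"
```

```text
time_s: 8.8
ee_pos: [583.3, 181.0, 161.3]
orientation: [[0.007, 0.022, -1.0], [0.002, -1.0, -0.022], [-1.0, -0.002, -0.007]]
force: [0.9, 3.9, 4.5]
width: 29.4
tgt [575.  179.2 250. ] shift [-0.888  0.014  0.076] turn [-0.0007 -0.0024  0.0007]
```

```bash
python3 -m crank '[[0,0,0,0,0,0,0.6],[0,0,0,0,0,0,0.6],[0,0,0,0,0,0,0.6],[-0.5,0,0,0,0,0,0.6],[-0.9,0,0,0,0,0,0.6],[-0.9,0,0,0,0,0,0.6]]' && python3 -m crank '[[-0.2,0.5,0.5,0,0,0,0.55],[-0.2,0.84,0.9,0,0,0,0.55],[-0.2,0.84,0.9,0,0,0,0.55],[-0.2,0.84,0.9,0,0,0,0.55]]'
python3 - <<'E'
from h import *
c=cam("wrist");cv2.imwrite("pics/w4.png",c["frame"])
W=c["W"];g=(W-O)@np.array([[np.cos(TH),-np.sin(TH),0],[np.sin(TH),np.cos(TH),0],[0,0,1]])
x,y,z=g[...,0],g[...,1],g[...,2]
print("grip top",np.nanmax(z[(y>125)&(y<155)]) ,"hi pts x",np.nanmedian(g[(z>150)&(y>120)&(y<160)],0).round(1))
print("head front z",np.nanmedian(z[(x>6)&(x<15)&(abs(y)<25)]))
for yy in (60,-60):
    q=g[(z>46)&(z<58)&(abs(y-yy)<20)&(x<0)&(x>-70)];print(yy,q.min(0).round(1),q.max(0).round(1),np.median(q[:,2]).round(1))
rows((F(-35,60,130),TH),(F(-35,60,26),TH))
E
```

```text
time_s: 9.55
ee_pos: [584.9, 180.8, 255.1]
orientation: [[0.016, 0.022, -1.0], [0.003, -1.0, -0.022], [-1.0, -0.002, -0.016]]
force: [0.1, 0.2, -0.7]
width: 51.3
time_s: 10.05
ee_pos: [496.7, 94.6, 273.1]
orientation: [[0.016, 0.021, -1.0], [0.003, -1.0, -0.021], [-1.0, -0.002, -0.016]]
force: [0.3, 0.8, 0.5]
width: 46.5
grip top 186.80382755257676 hi pts x [ 46.  137.  182.9]
head front z 45.65371138597692
60 [-45.4  48.9  46.5] [-25.9  71.9  53.5] 51.6
-60 [-46.1 -72.2  46. ] [-26.  -47.8  53.8] 51.0
tgt [495.1  97.2 130. ] shift [ 1.432 -0.02   0.045] turn [-0.0007 -0.0052  0.0008]
tgt [495.1  97.2  26. ] shift [ 2.472 -0.017  0.062] turn [-0.0007 -0.0052  0.0008]
```

View pics/w4.png

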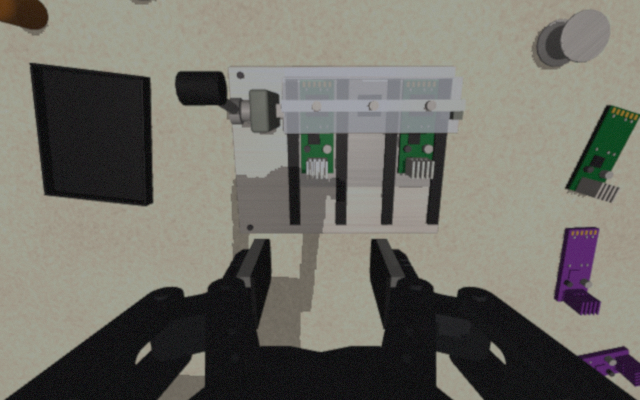

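```bash
python3 -m crank '[[0.5,-0.01,0.02,0,-0.005,0,0.55],[0.99,-0.02,0.035,0,-0.005,0,0.55],[0.99,-0.02,0.035,0,-0.005,0,0.55]]' && python3 -m crank '[[0.45,0,0,0,0,0,0.55],[0.85,0,0,0,0,0,0.55],[0.85,0,0,0,0,0,0.55]]'
python3 -c "
from h import *
st();rows((F(-35.5,60,24),TH))"
```

```text
time_s: 10.48
ee_pos: [493.4, 97.9, 170.7]
orientation: [[-0.008, 0.023, -1.0], [0.003, -1.0, -0.023], [-1.0, -0.003, 0.008]]
force: [0.0, -0.7, 0.4]
width: 46.6
time_s: 10.85
ee_pos: [492.7, 98.5, 84.9]
orientation: [[-0.012, 0.024, -1.0], [0.003, -1.0, -0.024], [-1.0, -0.003, 0.012]]
force: [-0.0, -0.2, 0.2]
width: 46.8
t 10.85 p [492.7  98.5  84.9] R [[-0.012, 0.024, -1.0], [0.003, -1.0, -0.024], [-1.0, -0.003, 0.012]] F [-0.  -0.2  0.2] w 46.78526093962744 q [-0.03  0.61  1.85  0.    0.69  1.52]
tgt [494.6  97.2  24. ] shift [ 0.608  0.015 -0.026] turn [-0.0001  0.0037  0.001 ]
```

```bash
python3 -m crank '[[0.3,0.015,-0.026,0,0.0037,0.001,0.55],[0.6,0.015,-0.026,0,0.0037,0.001,0.55],[0.6,0.015,-0.026,0,0.0037,0.001,0.55],[0.6,0.015,-0.026,0,0.0037,0.001,0.1],[0.6,0.015,-0.026,0,0.0037,0.001,0.1],[0.6,0.015,-0.026,0,0.0037,0.001,0.1],[0.6,0.015,-0.026,0,0.0037,0.001,0.1]]' 50
python3 -c "
from h import *
st();rows((F(-113.5,60,24),TH))"
```

```text
time_s: 11.72
ee_pos: [496.6, 97.4, 27.1]
orientation: [[0.005, 0.024, -1.0], [-0.0, -1.0, -0.024], [-1.0, 0.0, -0.005]]
force: [0.3, 0.0, 6.5]
width: 23.0
t 11.725 p [496.6  97.4  27.1] R [[0.005, 0.024, -1.0], [-0.0, -1.0, -0.024], [-1.0, 0.0, -0.005]] F [0.3 0.  6.5] w 22.966763829853363 q [-0.03  0.72  1.88  0.    0.54  1.52]
tgt [416.6  95.3  24. ] shift [0.027 0.001 0.801] turn [-0.0001 -0.0017 -0.0001]
```

```bash
python3 -m crank '[[0,0,0.12,0,0,0,0.1],[0,0,0.25,0,0,0,0.1],[0,0,0.4,0,0,0,0.1],[0,0,0.55,0,0,0,0.1],[0,0,0.7,0,0,0,0.1],[0,0,0.8,0,0,0,0.1],[0,0,0.8,0,0,0,0.1]]'
python3 - <<'E'
from h import *
st()
c=cam("wrist");cv2.imwrite("pics/w5.png",c["frame"])
t=-0.094; Tc=np.array([520.2,373.9,0]);c_,s_=np.cos(t),np.sin(t)
def Tr(x,y,z): return Tc+[c_*x-s_*y,s_*x+c_*y,z]
rows((Tr(-45,27,100),t),(Tr(-45,-27,100),t),(F(-113.5,60,100),TH))
E
```

```text
time_s: 12.6
ee_pos: [415.5, 95.4, 27.0]
orientation: [[0.004, 0.024, -1.0], [-0.0, -1.0, -0.024], [-1.0, 0.0, -0.004]]
force: [0.9, -0.7, 8.1]
width: 23.4
t 12.6 p [415.5  95.4  27. ] R [[0.004, 0.024, -1.0], [-0.0, -1.0, -0.024], [-1.0, 0.0, -0.004]] F [ 0.9 -0.7  8.1] w 23.35287817453783 q [-0.04  0.68  2.08  0.    0.37  1.51]
tgt [477.9 405.  100. ] shift [-0.727 -3.08  -0.702] turn [ 0.0376 -0.0013  0.    ]
tgt [472.9 351.2 100. ] shift [-0.727 -2.544 -0.638] turn [ 0.0376 -0.0013  0.    ]
tgt [416.6  95.3 100. ] shift [-0.73   0.001 -0.014] turn [-0.0001 -0.0013 -0.0001]
```

View pics/w5.png

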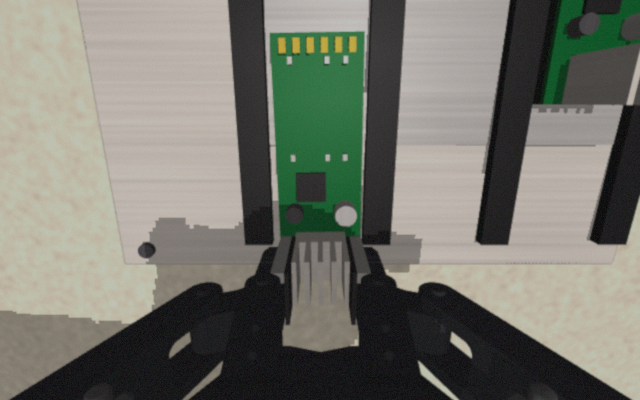

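```bash
python3 -m crank '[[-0.2,0,0,0,0,0,0.1],[-0.5,0,0,0,0,0,0.1],[-0.75,0,0,0,0,0,0.1],[-0.75,-0.3,0,0.01,0,0,0.1],[-0.75,-0.7,0,0.03,0,0,0.1],[-0.75,-1,0,0.0376,0,0,0.1],[-0.75,-1,0,0.0376,0,0,0.1]]' && python3 -m crank '[[0,-0.4,0,0,0,0,0.1],[0,-0.8,-0.1,0,0,0,0.1],[0,-1,-0.2,0,0,0,0.1]]' && python3 -m crank '[[0,-0.4,-0.1,0,0,0,0.1],[0,-0.8,-0.15,0,0,0,0.1],[0,-0.8,-0.2,0,0,0,0.1]]'
python3 - <<'E'
from h import *
st()
t=-0.094; Tc=np.array([520.2,373.9,0]);c_,s_=np.cos(t),np.sin(t)
def Tr(x,y,z): return Tc+[c_*x-s_*y,s_*x+c_*y,z]
rows((Tr(-44,27,60),t),(Tr(-44,27,20),t))
E
```

```text
time_s: 13.52
ee_pos: [410.6, 196.4, 101.3]
orientation: [[0.0, -0.09, -0.996], [-0.001, -0.996, 0.09], [-1.0, 0.001, -0.001]]
force: [-0.5, -0.7, -1.2]
width: 22.9
time_s: 13.9
ee_pos: [438.7, 294.4, 100.6]
orientation: [[-0.002, -0.089, -0.996], [-0.002, -0.996, 0.089], [-1.0, 0.002, 0.002]]
force: [0.2, -0.4, -1.3]
width: 22.9
time_s: 14.28
ee_pos: [465.5, 373.1, 99.4]
orientation: [[-0.003, -0.086, -0.996], [-0.002, -0.996, 0.087], [-1.0, 0.003, 0.003]]
force: [-0.3, -1.6, -1.5]
width: 22.9
t 14.275 p [465.5 373.1  99.4] R [[-0.003, -0.086, -0.996], [-0.002, -0.996, 0.087], [-1.0, 0.003, 0.003]] F [-0.3 -1.6 -1.5] w 22.873306780752213 q [ 0.49  0.67  1.61 -0.    0.87  2.15]
tgt [478.9 404.9  60. ] shift [ 0.393 -0.33  -0.107] turn [ 0.0024  0.0009 -0.0009]
tgt [478.9 404.9  20. ] shift [ 0.793 -0.331 -0.109] turn [ 0.0024  0.0009 -0.0009]
```

```bash
python3 -m crank '[[0.0,-0.33,-0.107,0.0024,0,0,0.1],[0.2,-0.33,-0.107,0.0024,0,0,0.1],[0.4,-0.33,-0.107,0.0024,0,0,0.1],[0.5,-0.33,-0.107,0.0024,0,0,0.1],[0.55,-0.33,-0.107,0.0024,0,0,0.1]]'
python3 - <<'E'
from h import *
st()
t=-0.094; Tc=np.array([520.2,373.9,0]);c_,s_=np.cos(t),np.sin(t)
def Tr(x,y,z): return Tc+[c_*x-s_*y,s_*x+c_*y,z]
rows((Tr(-44,27,20),t))
c=cam("wrist");cv2.imwrite("pics/w6.png",c["frame"])
E
```

```text
time_s: 14.9
ee_pos: [478.4, 403.4, 43.4]
orientation: [[-0.005, -0.095, -0.995], [-0.004, -0.995, 0.095], [-1.0, 0.004, 0.005]]
force: [-0.8, 0.8, -1.4]
width: 23.1
t 14.9 p [478.4 403.4  43.4] R [[-0.005, -0.095, -0.995], [-0.004, -0.995, 0.095], [-1.0, 0.004, 0.005]] F [-0.8  0.8 -1.4] w 23.144035494010545 q [ 0.52  0.78  1.55 -0.    0.82  2.19]
tgt [478.9 404.9  20. ] shift [ 0.234 -0.016 -0.005] turn [-0.0003  0.0015 -0.0014]
```

View pics/w6.png

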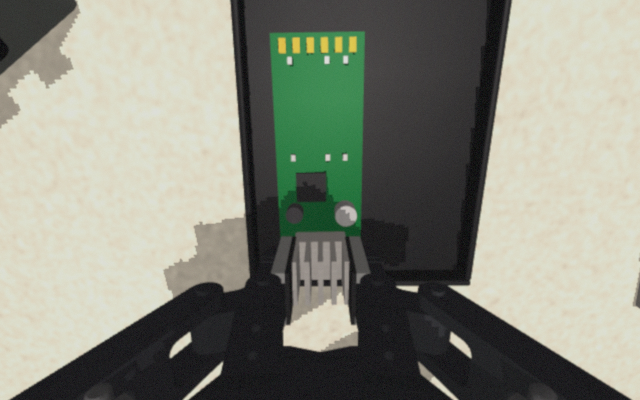

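```bash
python3 -m crank '[[0.1,-0.01,0,0,0,0,0.1],[0.18,-0.01,0,0,0,0,0.1],[0.23,-0.01,0,0,0,0,0.1],[0.245,-0.01,0,0,0,0,0.1],[0.245,-0.01,0,0,0,0,0.1]]' && python3 -m crank '[[0,0,0,0,0,0,0.4],[0,0,0,0,0,0,0.4],[0,0,0,0,0,0,0.4],[-0.3,0,0,0,0,0,0.4],[-0.8,0,0,0,0,0,0.4],[-1,0,0,0,0,0,0.4]]' && python3 -m crank '[[-0.6,0,0,0,0,0,0.5],[-1,0,0,0,0,0,0.5],[-1,0,0,0,0,0,0.5]]'
python3 -c "
from h import *
st();rows((F(-35.5,-60,230),TH))"
```

```text
time_s: 15.58
ee_pos: [478.1, 404.6, 19.5]
orientation: [[-0.005, -0.095, -0.996], [-0.004, -0.996, 0.095], [-1.0, 0.004, 0.005]]
force: [-2.5, -1.3, 3.1]
width: 23.0
time_s: 16.32
ee_pos: [480.2, 405.9, 122.3]
orientation: [[-0.001, -0.095, -0.996], [-0.001, -0.996, 0.095], [-1.0, 0.001, 0.001]]
force: [0.1, 0.7, 0.3]
width: 34.1
time_s: 16.7
ee_pos: [482.5, 407.4, 226.7]
orientation: [[0.007, -0.094, -0.995], [0.003, -0.996, 0.095], [-1.0, -0.004, -0.007]]
force: [0.4, -0.2, -0.8]
width: 42.8
t 16.7 p [482.5 407.4 226.7] R [[0.007, -0.094, -0.995], [0.003, -0.996, 0.095], [-1.0, -0.004, -0.007]] F [ 0.4 -0.2 -0.8] w 42.773067841553114 q [ 0.52  0.54  1.43 -0.    1.17  2.19]
tgt [497.5 -22.7 230. ] shift [-0.046  4.268 -0.556] turn [-0.0378 -0.0023  0.0011]
```

```bash
python3 -m crank '[[0,0.5,0,-0.02,0,0,0.55],[0,1,0,-0.0378,-0.0023,0.001,0.55]]' && python3 -m crank '[[0,0.5,0,0,0,0,0.55],[0,1,0,0,0,0,0.55]]' && python3 -m crank '[[0,0.5,-0.1,0,0,0,0.55],[0,1,-0.16,0,0,0,0.55]]' && python3 -m crank '[[0,0.5,0,0,0,0,0.55],[0,1,0,0,0,0,0.55],[0,1,0,0,0,0,0.55]]'
python3 - <<'E'
from h import *
rows((F(-35.5,-60,110),TH),(F(-35.5,-60,26),TH))
c=cam("wrist");W=c["W"];x,y,z=W[...,0],W[...,1],W[...,2];a=(abs(x-497)<40)&(abs(y+22)<20)&(z>46)&(z<58)
print(W[a].min(0),W[a].max(0))
c=cam("top");W=c["W"];x,y,z=W[...,0],W[...,1],W[...,2]
g=c["frame"].astype(int);m=(g[...,1]>g[...,0]+25)&(g[...,1]>g[...,2]+25)&(x>440)&(x<600)&(y>300)&(y<450)
print("tray board",m.sum(),np.nanmedian(W[m],0))
E
```

```text
time_s: 16.95
ee_pos: [472.0, 306.8, 225.1]
orientation: [[-0.002, 0.028, -1.0], [-0.001, -1.0, -0.028], [-1.0, 0.001, 0.002]]
force: [0.8, -0.1, 0.1]
width: 46.8
time_s: 17.2
ee_pos: [473.6, 205.1, 223.7]
orientation: [[-0.005, 0.028, -1.0], [-0.001, -1.0, -0.028], [-1.0, 0.001, 0.005]]
force: [0.4, 0.3, -0.1]
width: 47.3
time_s: 17.45
ee_pos: [491.6, 104.0, 222.4]
orientation: [[-0.007, 0.028, -1.0], [-0.001, -1.0, -0.028], [-1.0, 0.001, 0.007]]
force: [0.9, 1.1, -0.4]
width: 46.8
time_s: 17.82
ee_pos: [494.1, 1.0, 221.3]
orientation: [[-0.009, 0.023, -1.0], [-0.001, -1.0, -0.023], [-1.0, 0.001, 0.009]]
force: [-0.0, 0.3, 0.1]
width: 46.7
tgt [497.5 -22.7 110. ] shift [ 1.113  0.237 -0.038] turn [-0.0005  0.0029 -0.0003]
tgt [497.5 -22.7  26. ] shift [ 1.953  0.236 -0.046] turn [-0.0005  0.0029 -0.0003]
[486.57675044 -34.8638414   46.0915294 ] [507.11337568 -11.1647079   53.57163607]
tray board 250 [531.92171892 398.24615056   9.83888548]
```

```bash
python3 -m crank '[[0.5,0.24,-0.04,0,0.003,0,0.55],[1,0.24,-0.04,0,0.003,0,0.55],[1,0.24,-0.04,0,0.003,0,0.55]]' && python3 -c "
from h import *
rows((F(-35,-60,25),TH))"
```

```text
time_s: 18.3
ee_pos: [493.8, -17.8, 118.2]
orientation: [[-0.01, 0.028, -1.0], [0.003, -1.0, -0.028], [-1.0, -0.003, 0.01]]
force: [-0.2, 0.3, 0.2]
width: 47.1
tgt [498.  -22.7  25. ] shift [ 0.931  0.054 -0.05 ] turn [0.0012 0.0032 0.0011]
```

```bash
python3 -m crank '[[0.3,0.05,-0.04,0.001,0.003,0.001,0.55],[0.7,0.05,-0.04,0.001,0.003,0.001,0.55],[0.92,0.05,-0.04,0.001,0.003,0.001,0.55],[0.92,0.05,-0.04,0.001,0.003,0.001,0.55],[0.92,0.05,-0.04,0.001,0.003,0.001,0.1],[0.92,0.05,-0.04,0.001,0.003,0.001,0.1],[0.92,0.05,-0.04,0.001,0.003,0.001,0.1],[0.92,0.05,-0.04,0.001,0.003,0.001,0.1]]' && python3 -m crank '[[0,0,0.12,0,0,0,0.1],[0,0,0.25,0,0,0,0.1],[0,0,0.4,0,0,0,0.1],[0,0,0.55,0,0,0,0.1],[0,0,0.7,0,0,0,0.1],[0,0,0.8,0,0,0,0.1],[0,0,0.8,0,0,0,0.1]]'
python3 - <<'E'
from h import *
st()
rows((F(-113.5,-60,25),TH))
c=cam("wrist")
g=c["frame"].astype(int);m=(g[...,1]>g[...,0]+25)&(g[...,1]>g[...,2]+25);W=c["W"]
v,u=np.nonzero(m&(W[...,0]<600)); print("green",W[m].min(0),W[m].max(0), F(-3,-60,20))
E
```

```text
time_s: 19.3
ee_pos: [498.4, -22.3, 28.0]
orientation: [[0.003, 0.025, -1.0], [-0.0, -1.0, -0.025], [-1.0, 0.0, -0.003]]
force: [-0.1, 1.9, 7.9]
width: 23.1
time_s: 20.18
ee_pos: [416.1, -24.0, 28.0]
orientation: [[-0.0, 0.025, -1.0], [0.001, -1.0, -0.025], [-1.0, -0.001, 0.0]]
force: [-3.5, -2.3, 5.5]
width: 23.0
t 20.175 p [416.1 -24.   28. ] R [[-0.0, 0.025, -1.0], [0.001, -1.0, -0.025], [-1.0, -0.001, 0.0]] F [-3.5 -2.3  5.5] w 22.99012324851075 q [-0.33  0.68  2.1   0.    0.36  1.22]
tgt [419.5 -24.6  25. ] shift [ 0.03   0.007 -0.033] turn [0.0001 0.0001 0.0002]
green [nan nan nan] [nan nan nan] [529.9527367  -21.95502457  20.        ]
```

```bash
python3 -m crank '[[-0.2,0,0,0,0,0,0.1],[-0.5,0,0,0,0,0,0.1],[-0.75,0,0,0,0,0,0.1],[-0.75,-0.3,0,0,0,0,0.1],[-0.75,-0.7,0,0,0,0,0.1],[-0.75,-1,0,0,0,0,0.1]]' && python3 -m crank '[[0,-0.4,0,0,0,0,0.1],[0,-0.8,0,0,0,0,0.1],[0,-1,0,0,0,0,0.1]]' && python3 -m crank '[[0,-0.4,0,0.01,0,0,0.1],[0,-0.8,0,0.03,0,0,0.1],[0,-1,0,0.0376,0,0,0.1]]' && python3 -m crank '[[0,-0.35,-0.15,0,0,0,0.1],[0,-0.65,-0.3,0,0,0,0.1],[0,-0.65,-0.4,0,0,0,0.1],[0,-0.65,-0.5,0,0,0,0.1]]'
python3 - <<'E'
from h import *
st()
t=-0.094; Tc=np.array([520.2,373.9,0]);c_,s_=np.cos(t),np.sin(t)
def Tr(x,y,z): return Tc+[c_*x-s_*y,s_*x+c_*y,z]
rows((Tr(-44,-27,60),t),(Tr(-44,-27,20),t))
E
```

```text
time_s: 20.98
ee_pos: [413.4, 77.2, 103.0]
orientation: [[-0.001, 0.025, -1.0], [0.001, -1.0, -0.025], [-1.0, -0.001, 0.001]]
force: [-0.2, -0.4, -1.5]
width: 23.1
time_s: 21.35
ee_pos: [410.4, 179.0, 102.9]
orientation: [[-0.002, 0.027, -1.0], [0.001, -1.0, -0.027], [-1.0, -0.001, 0.002]]
force: [-0.4, 0.7, -1.9]
width: 23.2
time_s: 21.72
ee_pos: [407.3, 280.8, 102.8]
orientation: [[-0.003, -0.09, -0.996], [0.001, -0.996, 0.09], [-1.0, -0.001, 0.003]]
force: [0.3, 0.0, -0.6]
width: 22.9
time_s: 22.22
ee_pos: [462.3, 340.3, 102.0]
orientation: [[-0.005, -0.09, -0.996], [-0.0, -0.996, 0.09], [-1.0, 0.001, 0.005]]
force: [-0.1, -0.5, -0.0]
width: 22.7
t 22.225 p [462.3 340.3 102. ] R [[-0.005, -0.09, -0.996], [-0.0, -0.996, 0.09], [-1.0, 0.001, 0.005]] F [-0.1 -0.5 -0. ] w 22.700655185612955 q [0.44 0.64 1.67 0.   0.84 2.1 ]
tgt [473.9 351.1  60. ] shift [ 0.42  -0.119 -0.108] turn [ 0.0013  0.0016 -0.0003]
tgt [473.9 351.1  20. ] shift [ 0.82  -0.119 -0.11 ] turn [ 0.0013  0.0016 -0.0003]
```

```bash
python3 -m crank '[[0.0,-0.12,-0.11,0.0013,0.001,0,0.1],[0.2,-0.12,-0.11,0.0013,0.001,0,0.1],[0.4,-0.12,-0.11,0.0013,0.001,0,0.1],[0.55,-0.12,-0.11,0.0013,0.001,0,0.1],[0.6,-0.12,-0.11,0.0013,0.001,0,0.1],[0.6,-0.12,-0.11,0.0013,0.001,0,0.1]]'
python3 - <<'E'
from h import *
st()
t=-0.094; Tc=np.array([520.2,373.9,0]);c_,s_=np.cos(t),np.sin(t)
def Tr(x,y,z): return Tc+[c_*x-s_*y,s_*x+c_*y,z]
rows((Tr(-44,-27,20.5),t))
c=cam("wrist");cv2.imwrite("pics/w7.png",c["frame"])
E
```

```text
time_s: 22.98
ee_pos: [474.0, 350.9, 41.8]
orientation: [[-0.002, -0.094, -0.996], [-0.001, -0.996, 0.094], [-1.0, 0.001, 0.002]]
force: [-0.3, -0.5, -0.8]
width: 22.7
t 22.975 p [474.  350.9  41.8] R [[-0.002, -0.094, -0.996], [-0.001, -0.996, 0.094], [-1.0, 0.001, 0.002]] F [-0.3 -0.5 -0.8] w 22.73434544284659 q [0.45 0.75 1.65 0.   0.74 2.11]
tgt [473.9 351.1  20.5] shift [ 0.213 -0.003  0.001] turn [-0.0001  0.0007 -0.0004]
```

View pics/w7.png

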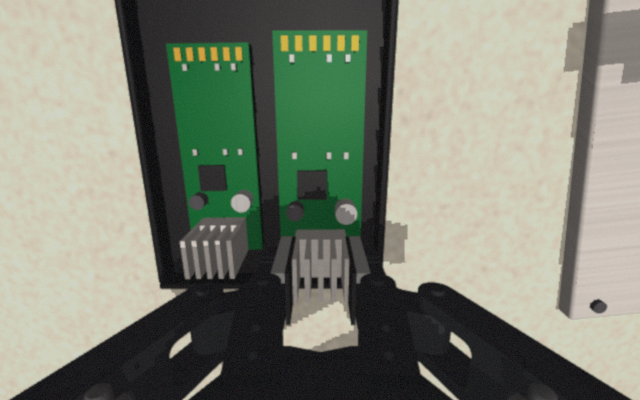

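```bash
python3 -m crank '[[0.1,0,0,0,0,0,0.1],[0.17,0,0,0,0,0,0.1],[0.21,0,0,0,0,0,0.1],[0.22,0,0,0,0,0,0.1],[0.22,0,0,0,0,0,0.1]]' && python3 -m crank '[[0,0,0,0,0,0,0.4],[0,0,0,0,0,0,0.4],[0,0,0,0,0,0,0.4],[-0.3,0,0,0,0,0,0.4],[-0.8,0,0,0,0,0,0.4],[-1,0,0,0,0,0,0.4]]' && python3 -m crank '[[-0.6,0,0,0,0,0,0.5],[-1,0,0,0,0,0,0.5],[-1,0,0,0.03,0,0,0.5]]' && python3 -m crank '[[0,0.5,0.5,0,0,0,0.5],[0,1,0.5,0,0,0,0.5]]' && for i in 1 2 3 4; do python3 -m crank '[[0,0.5,0,0,0,0,0.55],[0,1,0,0,0,0,0.55]]' | sed -n 2p; done
python3 - <<'E'
from h import *
st()
c=cam("top");W=c["W"];g=c["frame"].astype(int);m=(g[...,1]>g[...,0]+25)&(g[...,1]>g[...,2]+25)
n,l,s,ce=cv2.connectedComponentsWithStats(m.astype(np.uint8))
for i in range(1,n):
    if s[i,4]>20: print(s[i],np.nanmedian(W[l==i],0).round(1))
E
```

```text
time_s: 23.65
ee_pos: [474.1, 351.2, 20.4]
orientation: [[-0.002, -0.094, -0.996], [-0.001, -0.996, 0.094], [-1.0, 0.001, 0.001]]
force: [-1.0, -0.3, 0.5]
width: 23.4
time_s: 24.4
ee_pos: [475.7, 351.9, 123.2]
orientation: [[0.003, -0.094, -0.996], [0.001, -0.996, 0.094], [-1.0, -0.002, -0.003]]
force: [-0.6, 1.0, -0.7]
width: 33.8
time_s: 24.78
ee_pos: [477.7, 353.0, 227.7]
orientation: [[0.011, -0.19, -0.982], [0.006, -0.982, 0.19], [-1.0, -0.008, -0.01]]
force: [-1.0, 0.1, -0.2]
width: 42.8
time_s: 25.02
ee_pos: [406.5, 263.9, 226.3]
orientation: [[0.009, -0.186, -0.983], [0.005, -0.983, 0.186], [-1.0, -0.007, -0.008]]
force: [0.9, -1.0, 0.3]
width: 42.5
ee_pos: [387.2, 164.3, 225.8]
ee_pos: [368.2, 64.7, 225.4]
ee_pos: [349.5, -35.2, 225.1]
ee_pos: [330.6, -135.2, 224.8]
t 26.025 p [ 330.6 -135.2  224.8] R [[0.014, -0.184, -0.983], [0.003, -0.983, 0.185], [-1.0, -0.006, -0.013]] F [ 0.9 -0.8  0.4] w 47.047697745612886 q [-0.71  0.17  2.07  0.01  0.89  1.03]
[176  86  20  20 232] [844.2 381.7  33.9]
[170 172  15  32 245] [531.8 398.5   9.8]
[186 173  14  32 238] [528.9 344.2   9.5]
[356 179  19  30 231] [ 527.5 -263.     5.5]
[388 192  12  31 235] [ 487.7 -361.4    5.8]
```

```bash
python3 -m crank '[[-0.3,0.4,-0.5,0,0,0,0.55],[-0.5,0.9,-0.9,-0.056,0,0,0.55],[-0.5,0.9,-0.9,-0.056,0,0,0.55]]' && python3 -m crank '[[0,0.5,0,0,0,0,0.55],[0,0.8,0,0,0,0,0.55],[0,0.8,0,0,0,0,0.55]]'
cat > b.py <<'E'
from h import *
c=cam("wrist");cv2.imwrite("pics/wb.png",c["frame"])
W=c["W"];g=c["frame"].astype(int);m=(g[...,1]>g[...,0]+20)&(g[...,1]>g[...,2]+20)&(W[...,2]<40)
n,l,s,ce=cv2.connectedComponentsWithStats(m.astype(np.uint8))
for i in range(1,n):
    if s[i,4]>200: 
        q=W[l==i]; r=cv2.minAreaRect(q[:,:2].astype(np.float32)); ctr=np.array(r[0])
        h=W[(W[...,2]>32)&(W[...,2]<46)&(np.hypot(W[...,0]-ctr[0],W[...,1]-ctr[1])<75)]
        if len(h)<20: print(ctr,"no sink");continue
        hc=np.array(cv2.minAreaRect(h[:,:2].astype(np.float32))[0])
        b=cv2.boxPoints(r);e=[b[1]-b[0],b[2]-b[1]];e=max(e,key=np.linalg.norm);e=e/np.linalg.norm(e);e=e if e@(ctr-hc)>0 else -e
        print("green",ctr.round(1),np.round(r[1],1),"z",np.median(q[:,2]).round(1),"sink",hc.round(1),"n",len(h),"yaw",np.arctan2(e[1],e[0]).round(3),"topz",np.percentile(h[:,2],90).round(1),"green far end - sink along",((q[:,:2]-hc)@e).max().round(1))
st()
E
python3 b.py
```

```text
time_s: 26.45
ee_pos: [404.7, -250.7, 278.3]
orientation: [[0.02, -0.014, -1.0], [-0.007, -1.0, 0.014], [-1.0, 0.007, -0.02]]
force: [0.2, 0.1, -0.8]
width: 47.0
time_s: 26.82
ee_pos: [403.6, -332.6, 278.7]
orientation: [[0.02, -0.017, -1.0], [-0.008, -1.0, 0.017], [-1.0, 0.008, -0.02]]
force: [-0.1, -0.3, 0.0]
width: 47.0
green [ 516.6 -261.6] [ 42.2 111. ] z 7.7 sink [ 471.6 -251.4] n 306 yaw -0.256 topz 40.4 green far end - sink along 101.6
green [ 475.7 -363.3] [110.3  39.1] z 7.8 sink [ 429.4 -364. ] n 206 yaw 0.005 topz 40.7 green far end - sink along 101.5
t 26.875 p [ 403.3 -330.7  278.5] R [[0.019, -0.016, -1.0], [-0.006, -1.0, 0.016], [-1.0, 0.006, -0.019]] F [-0.1 -0.7 -0.7] w 47.19863883100625 q [-0.91  0.32  1.64  0.01  1.16  0.67]
```

View pics/wb.png

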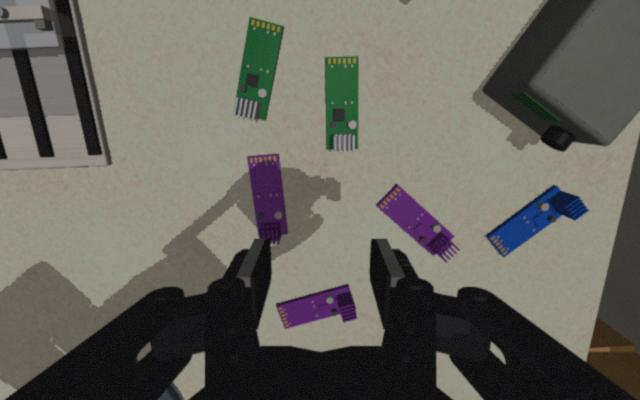

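```bash
python3 -c "
from h import *
rows((np.array([471.6,-251.4,180]),-0.24))"
```

```text
tgt [ 471.6 -251.4  180. ] shift [ 0.993 -0.809 -0.652] turn [ 0.0714 -0.0063 -0.0012]
```

```bash
python3 -m crank '[[0.3,-0.4,-0.3,0.035,-0.0063,-0.001,0.55],[0.8,-0.81,-0.65,0.0714,-0.0063,-0.001,0.55],[0.99,-0.81,-0.65,0.0714,-0.0063,-0.001,0.55],[0.99,-0.81,-0.65,0.0714,-0.0063,-0.001,0.55]]' && python3 -m crank '[[0.5,0,0,0,0,0,0.55],[0.8,0,0,0,0,0,0.55],[0.8,0,0,0,0,0,0.55]]' && python3 b.py && python3 -c "
from h import *
rows((np.array([471.6,-251.4,14]),-0.24))"
```

```text
time_s: 27.38
ee_pos: [470.2, -247.9, 178.5]
orientation: [[-0.005, -0.235, -0.972], [0.004, -0.972, 0.235], [-1.0, -0.002, 0.006]]
force: [-1.7, -0.6, 0.9]
width: 47.0
time_s: 27.75
ee_pos: [468.7, -247.0, 98.1]
orientation: [[-0.007, -0.235, -0.972], [0.006, -0.972, 0.235], [-1.0, -0.004, 0.009]]
force: [0.3, -0.5, -0.0]
width: 46.9
green [ 516.7 -262. ] [ 40.4 110.1] z 7.6 sink [ 471.9 -250.8] n 588 yaw -0.258 topz 40.4 green far end - sink along 101.2
green [ 474.7 -363.2] [109.6  40.5] z 7.7 sink [ 429.5 -363.8] n 1242 yaw 0.005 topz 40.2 green far end - sink along 100.0
t 27.8 p [ 469.7 -247.8   99.4] R [[-0.005, -0.235, -0.972], [0.004, -0.972, 0.235], [-1.0, -0.002, 0.006]] F [-1.2 -0.9  0.9] w 46.84833939867767 q [-0.7   0.6   1.78 -0.    0.77  1.11]
tgt [ 471.6 -251.4   14. ] shift [ 0.853  0.032 -0.032] turn [0.0009 0.0018 0.0007]
```

```bash
python3 -m crank '[[0.3,0.02,-0.039,0.0066,0.002,0,0.55],[0.6,0.02,-0.039,0.0066,0.002,0,0.55],[0.82,0.02,-0.039,0.0066,0.002,0,0.55],[0.84,0.02,-0.039,0.0066,0.002,0,0.55],[0.84,0.02,-0.039,0.0066,0.002,0,0.1],[0.84,0.02,-0.039,0.0066,0.002,0,0.1],[0.84,0.02,-0.039,0.0066,0.002,0,0.1],[0.84,0.02,-0.039,0.0066,0.002,0,0.1]]' 50 && python3 -m crank '[[-0.2,0,0,0,0,0,0.1],[-0.5,0,0,0,0,0,0.1],[-0.9,0,0,0,0,0,0.1],[-0.9,0,0,0,0,0,0.1]]'
python3 -c "
from h import *
rows((F(-120,0,105),TH))"
```

```text
time_s: 28.8
ee_pos: [473.8, -251.4, 17.3]
orientation: [[0.004, -0.255, -0.967], [-0.0, -0.967, 0.255], [-1.0, -0.001, -0.004]]
force: [-1.2, 0.2, 7.3]
width: 22.7
time_s: 29.3
ee_pos: [475.3, -252.8, 110.8]
orientation: [[0.01, -0.255, -0.967], [-0.006, -0.967, 0.255], [-1.0, 0.003, -0.011]]
force: [0.2, -0.4, -0.8]
width: 23.1
tgt [411.5  35.2 105. ] shift [ 0.036 -2.622  1.352] turn [-0.0897 -0.0035 -0.0014]
```

```bash
python3 -m crank '[[0,-0.3,0.3,-0.02,0,0,0.1],[0,-0.6,0.6,-0.05,0,0,0.1],[0,-0.9,0.9,-0.0897,-0.003,0,0.1],[0,-0.9,0.9,-0.0897,-0.003,0,0.1]]'
python3 -c "
from h import *
rows((F(-112,0,105),TH))"
```

```text
time_s: 29.8
ee_pos: [407.6, -139.1, 108.9]
orientation: [[-0.005, 0.026, -1.0], [-0.001, -1.0, -0.026], [-1.0, 0.0, 0.005]]
force: [-0.5, 0.1, -0.5]
width: 22.8
tgt [419.5  35.4 105. ] shift [ 0.038 -1.741 -0.166] turn [ 0.0007  0.0015 -0.0001]
```

```bash
python3 -m crank '[[0,-0.4,0,0,0,0,0.1],[0,-0.8,-0.08,0,0,0,0.1],[0,-1,-0.08,0,0,0,0.1]]' && python3 -m crank '[[0.2,-0.4,-0.05,0,0,0,0.1],[0.3,-0.74,-0.08,0,0,0,0.1],[0.4,-0.74,-0.08,0,0.001,0,0.1],[0.4,-0.74,-0.08,0,0.001,0,0.1]]'
python3 - <<'E'
from h import *
rows((F(-112,0,30),TH))
st()
c=cam("wrist");cv2.imwrite("pics/w9.png",c["frame"])
W=c["W"];g=c["frame"].astype(int);m=(g[...,1]>g[...,0]+20)&(g[...,1]>g[...,2]+20)&(abs(W[...,0]-460)<80)&(abs(W[...,1]-35)<50)
q=W[m];A=np.c_[q[:,:2],np.ones(len(q))];print("plane",np.linalg.lstsq(A,q[:,2],rcond=None)[0],"z",np.median(q[:,2]),cv2.minAreaRect(q[:,:2].astype(np.float32)))
E
```

```text
time_s: 30.18
ee_pos: [413.8, -38.0, 108.7]
orientation: [[-0.004, 0.027, -1.0], [-0.001, -1.0, -0.027], [-1.0, 0.001, 0.004]]
force: [0.1, -0.4, -0.1]
width: 23.4
time_s: 30.68
ee_pos: [419.9, 35.7, 67.9]
orientation: [[-0.001, 0.027, -1.0], [-0.001, -1.0, -0.027], [-1.0, 0.001, 0.001]]
force: [0.5, 0.0, -1.0]
width: 23.1
tgt [419.5  35.4  30. ] shift [0.379 0.002 0.003] turn [ 0.0008  0.0005 -0.0002]
t 30.675 p [419.9  35.7  67.9] R [[-0.001, 0.027, -1.0], [-0.001, -1.0, -0.027], [-1.0, 0.001, 0.001]] F [ 0.5  0.  -1. ] w 23.119714009698342 q [-0.18  0.59  2.07 -0.    0.49  1.37]
plane [-8.51343461e-03 -5.18004837e-02  6.34924315e+01] z 57.84811100647889 ((475.2474060058594, 37.20985412597656), (102.02912902832031, 51.0881462097168), 2.5514450073242188)
```

View pics/w9.png

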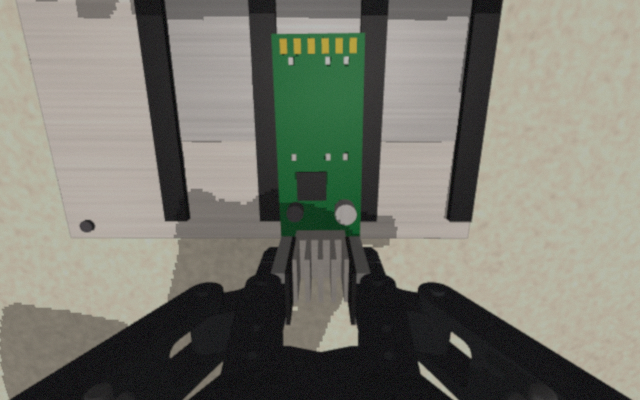

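```bash
python3 -m crank '[[0.15,0.002,0.003,0,0,0,0.1],[0.28,0.002,0.003,-0.0009,0,0,0.1],[0.36,0.002,0.003,-0.0009,0,0,0.1],[0.385,0.002,0.003,-0.0009,0,0,0.1],[0.385,0.002,0.003,-0.0009,0,0,0.1]]' && python3 -m crank '[[0,0,-0.1,0,0,0,0.1],[0,0,-0.22,0,0,0,0.1],[0,0,-0.35,0,0,0,0.1],[0,0,-0.48,0,0,0,0.1],[0,0,-0.6,0,0,0,0.1],[0,0,-0.68,0,0,0,0.1],[0,0,-0.7,0,0,0,0.1]]'
python3 -c "
from h import *
st();rows((F(-34,0,30),TH))"
```

```text
time_s: 31.35
ee_pos: [419.8, 34.9, 29.8]
orientation: [[-0.001, 0.028, -1.0], [-0.001, -1.0, -0.028], [-1.0, 0.001, 0.001]]
force: [0.4, -1.2, -0.4]
width: 22.6
time_s: 32.22
ee_pos: [490.4, 36.9, 29.7]
orientation: [[-0.0, 0.028, -1.0], [-0.001, -1.0, -0.028], [-1.0, 0.001, 0.0]]
force: [0.7, -0.6, -0.4]
width: 23.3
t 32.225 p [490.4  36.9  29.7] R [[-0.0, 0.028, -1.0], [-0.001, -1.0, -0.028], [-1.0, 0.001, 0.0]] F [ 0.7 -0.6 -0.4] w 23.298167618642953 q [-0.15  0.7   1.91 -0.    0.53  1.39]
tgt [497.5  37.3  30. ] shift [-0.003 -0.002 -0.071] turn [ 0.0013  0.0001 -0.0003]
```

```bash
python3 -m crank '[[0.01,0,-0.03,0.0013,0,0,0.1],[0.01,0,-0.06,0.0013,0,0,0.1],[0.01,0,-0.08,0.0013,0,0,0.1],[0.01,0,-0.09,0.0013,0,0,0.1],[0.01,0,-0.1,0.0013,0,0,0.1],[0.01,0,-0.1,0.0013,0,0,0.1]]'
python3 - <<'E'
from h import *
st();c=cam("wrist");cv2.imwrite("pics/w10.png",c["frame"])
g=(c["W"]-O)@np.array([[np.cos(TH),-np.sin(TH),0],[np.sin(TH),np.cos(TH),0],[0,0,1]])
q=g[(abs(g[...,1])<14)&(g[...,0]>-60)&(g[...,0]<-10)&(g[...,2]>45)&(g[...,2]<56)];print(q.min(0),q.max(0))
E
```

```text
time_s: 32.98
ee_pos: [496.9, 37.7, 29.3]
orientation: [[-0.006, 0.024, -1.0], [-0.0, -1.0, -0.024], [-1.0, 0.0, 0.006]]
force: [-5.6, 0.2, 9.8]
width: 23.1
t 32.975 p [496.9  37.7  29.3] R [[-0.006, 0.024, -1.0], [-0.0, -1.0, -0.024], [-1.0, 0.0, 0.006]] F [-5.6  0.2  9.8] w 23.110336054139594 q [-0.15  0.71  1.89 -0.    0.55  1.4 ]
[-47.2587758  -13.95302797  45.00933479] [-23.56149776  13.97342892  55.99985974]
```

```bash
python3 -m crank '[[-0.01,0,-0.04,0,0,0,0.1],[-0.01,0,-0.07,0,0,0,0.1],[-0.01,0,-0.07,0,0,0,0.1]]' && python3 -m crank '[[0,0,0,0,0,0,0.45],[0,0,0,0,0,0,0.45],[0,0,0,0,0,0,0.45],[-0.3,0,0,0,0,0,0.45],[-0.8,0,0,0,0,0,0.45],[-1,0,0.0,0,0,0,0.45]]'  && python3 -m crank '[[-0.5,0.3,0.3,0,0,0,0.55],[-0.9,0.6,0.5,0,0,0,0.55],[-0.9,0.6,0.5,0,0,0,0.55]]'
python3 - <<'E'
from h import *
st();c=cam("wrist");cv2.imwrite("pics/w11.png",c["frame"][:260])
g=(c["W"]-O)@np.array([[np.cos(TH),-np.sin(TH),0],[np.sin(TH),np.cos(TH),0],[0,0,1]])
q=g[(abs(g[...,1])<16)&(g[...,0]>-60)&(g[...,0]<-10)&(g[...,2]>46)&(g[...,2]<56)];print("sink",q.min(0),q.max(0))
rows((np.array([430,-363.5,200]),0.005))
E
```

```text
time_s: 33.4
ee_pos: [498.6, 38.6, 29.9]
orientation: [[-0.017, 0.025, -1.0], [0.001, -1.0, -0.025], [-1.0, -0.002, 0.017]]
force: [-8.7, -1.1, 7.0]
width: 23.2
time_s: 34.15
ee_pos: [502.3, 38.3, 132.3]
orientation: [[-0.012, 0.025, -1.0], [0.0, -1.0, -0.025], [-1.0, -0.001, 0.012]]
force: [0.6, -0.1, -0.5]
width: 38.5
time_s: 34.52
ee_pos: [456.2, -25.0, 226.1]
orientation: [[-0.005, 0.022, -1.0], [-0.002, -1.0, -0.022], [-1.0, 0.002, 0.005]]
force: [0.2, 0.8, -0.4]
width: 46.9
t 34.525 p [456.2 -25.  226.1] R [[-0.005, 0.022, -1.0], [-0.002, -1.0, -0.022], [-1.0, 0.002, 0.005]] F [ 0.2  0.8 -0.4] w 46.85097194245414 q [-0.3   0.31  1.84 -0.    0.99  1.25]
sink [-45.09445538 -12.19494822  46.00822554] [-25.06087659  12.05392188  53.49257332]
tgt [ 430.  -363.5  200. ] shift [0.249 3.389 0.331] turn [ 0.0055  0.0025 -0.0002]
```

View pics/w11.png

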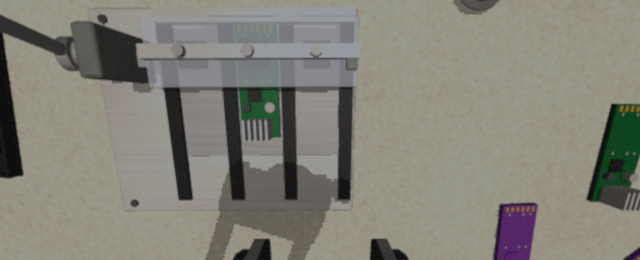

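```bash
for i in 1 2 3; do python3 -m crank '[[0,0.5,0.06,0,0,0,0.55],[0,1,0.12,0,0,0,0.55]]' | sed -n 2p; done; python3 -m crank '[[0.3,0.3,0,0,0,0,0.55],[0.7,0.3,0,0,0,0,0.55],[0.7,0.3,0,0,0,0,0.55]]'; python3 b.py; python3 -c "
from h import *
rows((np.array([430.5,-363.5,14]),0.005))"
```

```text
ee_pos: [446.1, -124.2, 223.6]
ee_pos: [436.5, -225.1, 222.1]
ee_pos: [427.1, -326.2, 220.1]
time_s: 35.7
ee_pos: [425.4, -353.1, 145.7]
orientation: [[-0.018, 0.026, -0.999], [0.013, -1.0, -0.027], [-1.0, -0.014, 0.018]]
force: [-0.4, -0.5, 0.7]
width: 46.8
green [ 475.7 -363.2] [109.8  39.9] z 7.7 sink [ 429.4 -364. ] n 412 yaw 0.008 topz 40.5 green far end - sink along 101.2
t 35.75 p [ 426.5 -354.2  147.8] R [[-0.015, 0.027, -1.0], [0.01, -1.0, -0.027], [-1.0, -0.01, 0.015]] F [ 0.2  0.3 -0.1] w 46.95064688297367 q [-0.89  0.55  1.68 -0.01  0.93  0.66]
tgt [ 430.5 -363.5   14. ] shift [ 1.336  0.108 -0.057] turn [0.007  0.0048 0.0031]
```

```bash
python3 -m crank '[[0.4,0.1,-0.055,0.006,0.0048,0.003,0.55],[0.75,0.1,-0.055,0.006,0.0048,0.003,0.55],[0.75,0.1,-0.055,0.006,0.0048,0.003,0.55]]' && python3 -c "
from h import *
rows((np.array([430.7,-363.6,14]),0.008))"
```

```text
time_s: 36.12
ee_pos: [430.9, -361.7, 71.7]
orientation: [[-0.002, 0.009, -1.0], [0.003, -1.0, -0.009], [-1.0, -0.003, 0.002]]
force: [-0.6, -0.2, -0.5]
width: 47.3
tgt [ 430.7 -363.6   14. ] shift [0.577 0.02  0.001] turn [0.0004 0.0007 0.0011]
```

```bash
python3 -m crank '[[0.3,0.02,0,0,0.0007,0.001,0.55],[0.55,0.02,0,0,0.0007,0.001,0.55],[0.57,0.02,0,0,0.0007,0.001,0.55],[0.57,0.02,0,0,0.0007,0.001,0.1],[0.57,0.02,0,0,0.0007,0.001,0.1],[0.57,0.02,0,0,0.0007,0.001,0.1],[0.57,0.02,0,0,0.0007,0.001,0.1]]' 50 && python3 -m crank '[[-0.2,0,0,0,0,0,0.1],[-0.5,0,0,0,0,0,0.1],[-0.9,0,0,0,0,0,0.1],[-0.9,0,0,0,0,0,0.1]]'
python3 -c "
from h import *
rows((F(-112,-60,105),TH))"
```

```text
time_s: 37.0
ee_pos: [431.9, -364.5, 16.8]
orientation: [[0.002, 0.009, -1.0], [-0.002, -1.0, -0.009], [-1.0, 0.002, -0.002]]
force: [0.6, 1.5, 6.8]
width: 23.1
time_s: 37.5
ee_pos: [433.3, -366.3, 110.5]
orientation: [[0.008, 0.009, -1.0], [-0.009, -1.0, -0.01], [-1.0, 0.009, -0.007]]
force: [0.6, -1.4, -0.8]
width: 23.1
tgt [421.  -24.6 105. ] shift [ 0.024 -3.418  0.091] turn [-0.0047 -0.0023 -0.0028]
```

```bash
for i in 1 2; do python3 -m crank '[[0,-0.35,0.02,0,0,0,0.1],[0,-0.7,0.03,0,0,0,0.1],[0,-1,0.04,0,0,0,0.1]]' | sed -n 2p; done;  python3 -m crank '[[0,-0.35,0,-0.004,-0.002,-0.0028,0.1],[0,-0.7,0,-0.0047,-0.0023,-0.0028,0.1],[0,-1,0,-0.0047,-0.0023,-0.0028,0.1],[0,-1,0,-0.0047,-0.0023,-0.0028,0.1]]'
python3 -c "
from h import *
rows((F(-112,-60,65),TH))"
```

```text
ee_pos: [427.5, -264.6, 109.0]
ee_pos: [421.7, -162.9, 107.8]
time_s: 38.75
ee_pos: [419.3, -60.9, 106.7]
orientation: [[-0.005, 0.028, -1.0], [0.003, -1.0, -0.028], [-1.0, -0.003, 0.005]]
force: [-0.4, 0.8, -0.2]
width: 23.1
tgt [421.  -24.6  65. ] shift [ 0.418 -0.361 -0.029] turn [0.0011 0.0016 0.0011]
```

```bash
python3 -m crank '[[0,-0.2,-0.03,0.001,0.0016,0.001,0.1],[0.2,-0.36,-0.03,0.001,0.0016,0.001,0.1],[0.4,-0.36,-0.03,0.001,0.0016,0.001,0.1],[0.4,-0.36,-0.03,0.001,0.0016,0.001,0.1]]'
python3 - <<'E'
from h import *
rows((F(-112,-60,29.5),TH))
st()
c=cam("wrist");cv2.imwrite("pics/w12.png",c["frame"])
W=c["W"];g=c["frame"].astype(int);m=(g[...,1]>g[...,0]+20)&(g[...,1]>g[...,2]+20)&(abs(W[...,0]-460)<60)&(abs(W[...,1]+24)<30)
q=W[m];print("z",np.median(q[:,2]),cv2.minAreaRect(q[:,:2].astype(np.float32)))
E
```

```text
time_s: 39.25
ee_pos: [420.7, -25.2, 65.8]
orientation: [[-0.003, 0.024, -1.0], [0.001, -1.0, -0.024], [-1.0, -0.001, 0.003]]
force: [-0.6, -0.8, -0.7]
width: 23.1
tgt [421.  -24.6  29.5] shift [ 0.363 -0.005 -0.004] turn [-0.0001  0.0008  0.0003]
t 39.25 p [420.7 -25.2  65.8] R [[-0.003, 0.024, -1.0], [0.001, -1.0, -0.024], [-1.0, -0.001, 0.003]] F [-0.6 -0.8 -0.7] w 23.081615541240115 q [-0.33  0.59  2.07  0.    0.48  1.22]
z 56.34140299457454 ((471.7290954589844, -21.361108779907227), (93.38009643554688, 45.79802322387695), 2.141813278198242)
```

View pics/w12.png

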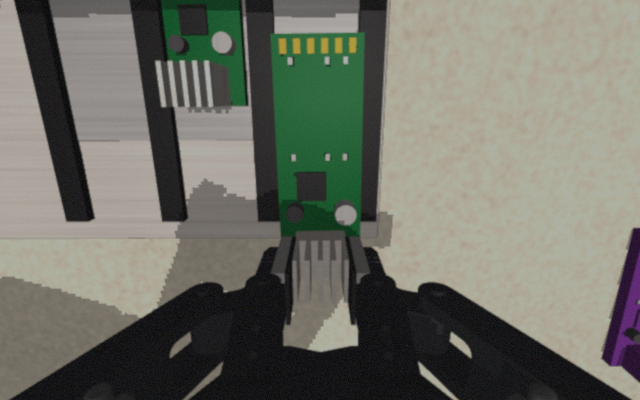

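```bash
python3 -m crank '[[0.15,-0.005,0,0,0,0,0.1],[0.28,-0.005,0,0,0,0,0.1],[0.35,-0.005,0,0,0,0,0.1],[0.365,-0.005,0,0,0,0,0.1],[0.365,-0.005,0,0,0,0,0.1]]' && python3 -m crank '[[0,0,-0.1,0,0,0,0.1],[0,0,-0.22,0,0,0,0.1],[0,0,-0.35,0,0,0,0.1],[0,0,-0.48,0,0,0,0.1],[0,0,-0.6,0,0,0,0.1],[0,0,-0.68,0,0,0,0.1],[0,0,-0.7,0,0,0,0.1]]'
python3 -c "
from h import *
st();rows((F(-34,-60,29.5),TH))"
```

```text
time_s: 39.92
ee_pos: [421.1, -24.9, 30.0]
orientation: [[-0.001, 0.024, -1.0], [0.001, -1.0, -0.024], [-1.0, -0.001, 0.001]]
force: [-0.2, 0.0, -1.0]
width: 23.0
time_s: 40.8
ee_pos: [491.7, -23.2, 29.9]
orientation: [[-0.001, 0.024, -1.0], [0.0, -1.0, -0.024], [-1.0, -0.0, 0.001]]
force: [-0.3, -0.2, -0.9]
width: 23.1
t 40.8 p [491.7 -23.2  29.9] R [[-0.001, 0.024, -1.0], [0.0, -1.0, -0.024], [-1.0, -0.0, 0.001]] F [-0.3 -0.2 -0.9] w 23.104765284691265 q [-0.27  0.7   1.91  0.    0.53  1.27]
tgt [499.  -22.7  29.5] shift [ 0.004 -0.004 -0.073] turn [-0.0001  0.0002  0.0001]
```

```bash
python3 -m crank '[[0.01,0,-0.03,0,0,0,0.1],[0.01,0,-0.06,0,0,0,0.1],[0.01,0,-0.08,0,0,0,0.1],[0.01,0,-0.1,0,0,0,0.1],[0.01,0,-0.12,0,0,0,0.1],[0.01,0,-0.13,0,0,0,0.1],[0.01,0,-0.13,0,0,0,0.1]]'
```

```text
time_s: 41.68
ee_pos: [500.1, -22.3, 28.8]
orientation: [[-0.01, 0.024, -1.0], [0.002, -1.0, -0.024], [-1.0, -0.002, 0.01]]
force: [-8.2, -1.9, 6.6]
width: 22.9
```

```bash
python3 -m crank '[[0,0,0,0,0,0,0.45],[0,0,0,0,0,0,0.45],[0,0,0,0,0,0,0.45],[-0.3,0,0,0,0,0,0.45],[-0.8,0,0,0,0,0,0.45],[-1,0,0.0,0,0,0,0.45]]'  && python3 -m crank '[[-0.5,-0.3,0.3,0,0,0,0.55],[-0.9,-0.6,0.5,0,0,0,0.55],[-0.9,-0.6,0.5,0,0,0,0.55]]'
python3 - <<'E'
from h import *
st();c=cam("wrist");cv2.imwrite("pics/w13.png",c["frame"][:260])
g=(c["W"]-O)@np.array([[np.cos(TH),-np.sin(TH),0],[np.sin(TH),np.cos(TH),0],[0,0,1]])
for yy in (0,-60):
    q=g[(abs(g[...,1]-yy)<16)&(g[...,0]>-60)&(g[...,0]<-10)&(g[...,2]>46)&(g[...,2]<56)];print("sink",q.min(0),q.max(0))
c=cam("top");W=c["W"];f=c["frame"].astype(int);m=(f[...,1]>f[...,0]+25)&(f[...,1]>f[...,2]+25)
n,l,s,ce=cv2.connectedComponentsWithStats(m.astype(np.uint8))
for i in range(1,n):
    if s[i,4]>20: print(s[i],np.nanmedian(W[l==i],0).round(1))
rows((F(47,140,260),TH),(F(47,140,160),TH))
E
```

```text
time_s: 42.42
ee_pos: [502.9, -22.8, 131.2]
orientation: [[-0.005, 0.024, -1.0], [0.001, -1.0, -0.024], [-1.0, -0.001, 0.005]]
force: [-0.3, 0.0, -0.1]
width: 38.5
time_s: 42.8
ee_pos: [452.2, 37.3, 224.4]
orientation: [[0.001, 0.027, -1.0], [0.0, -1.0, -0.027], [-1.0, -0.0, -0.001]]
force: [1.6, -0.3, -0.0]
width: 47.1
t 42.8 p [452.2  37.3 224.4] R [[0.001, 0.027, -1.0], [0.0, -1.0, -0.027], [-1.0, -0.0, -0.001]] F [ 1.6 -0.3 -0. ] w 47.12305826988037 q [-0.17  0.31  1.86  0.    0.98  1.38]
sink [-44.4437671  -12.06453324  48.01665629] [-25.49534793  11.85097257  53.30202261]
sink [-45.25221931 -72.99673726  46.09554073] [-25.28277927 -48.83674899  53.45841393]
[176  86  20  20 232] [845.2 381.2  33.7]
[170 172  15  32 245] [532.  398.4   9.3]
[186 173  14  32 238] [529.3 344.1   9.6]
[294 186   9  14  51] [519.4 -32.1  17.5]
tgt [575.1 179.2 260. ] shift [-0.385 -1.402 -1.261] turn [0.0003 0.0009 0.0001]
tgt [575.1 179.2 160. ] shift [ 0.615 -1.402 -1.263] turn [0.0003 0.0009 0.0001]
```

```bash
python3 -m crank '[[-0.38,-0.3,-0.1,0,0,0,0.55],[-0.4,-0.7,-0.6,0,0,0,0.6],[-0.4,-0.99,-0.99,0,0,0,0.6],[-0.4,-0.99,-0.99,0,0,0,0.6]]' && python3 -m crank '[[0,-0.41,-0.27,0,0,0,0.6],[0,-0.41,-0.27,0,0,0,0.6]]'
python3 - <<'E'
from h import *
rows((F(47,140,161),TH))
c=cam("wrist");cv2.imwrite("pics/w14.png",c["frame"])
g=(c["W"]-O)@np.array([[np.cos(TH),-np.sin(TH),0],[np.sin(TH),np.cos(TH),0],[0,0,1]])
q=g[(abs(g[...,1]-140)<25)&(abs(g[...,0]-45)<40)&(g[...,2]>165)&(g[...,2]<192)];print(len(q),q.min(0),q.max(0))
E
```

```text
time_s: 43.4
ee_pos: [552.2, 138.1, 259.2]
orientation: [[-0.003, 0.027, -1.0], [0.0, -1.0, -0.027], [-1.0, -0.0, 0.003]]
force: [0.1, 0.5, -0.8]
width: 51.5
time_s: 43.65
ee_pos: [578.8, 180.4, 256.7]
orientation: [[-0.006, 0.028, -1.0], [0.0, -1.0, -0.028], [-1.0, -0.0, 0.006]]
force: [-0.7, -1.4, -0.1]
width: 51.3
tgt [575.1 179.2 161. ] shift [0.958 0.011 0.032] turn [0.0011 0.0018 0.0001]
1340 [ 36.26314393 125.45453556 170.10528939] [ 59.00865035 155.26532235 186.88044544]
```

View pics/w14.png

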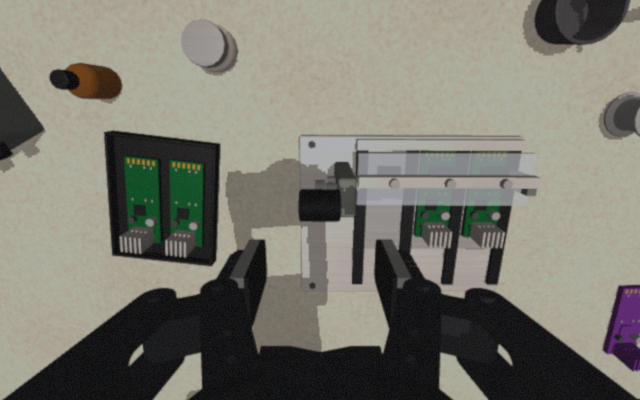

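```bash
python3 -m crank '[[0.4,0.01,0.03,0.001,0.0018,0,0.6],[0.8,0.01,0.03,0.001,0.0018,0,0.6],[0.96,0.01,0.03,0.001,0.0018,0,0.6],[0.96,0.01,0.03,0.001,0.0018,0,0.6],[0.96,0.01,0.03,0.001,0.0018,0,0.2],[0.96,0.01,0.03,0.001,0.0018,0,0.2],[0.96,0.01,0.03,0.001,0.0018,0,0.2],[0.96,0.01,0.03,0.001,0.0018,0,0.2]]' 40
python3 - <<'E'
from h import *
rows((F(47,140,161),TH))
for q in np.arange(1.65,0.55,-0.1): print(round(q,2),np.round([.95*(np.sin(1.75)-np.sin(q)),.95*(np.cos(q)-np.cos(1.75))],3))
E
```

```text
time_s: 44.7
ee_pos: [574.9, 180.8, 162.9]
orientation: [[0.002, 0.023, -1.0], [0.004, -1.0, -0.023], [-1.0, -0.004, -0.002]]
force: [-0.5, 6.6, -0.7]
width: 29.2
tgt [575.1 179.2 161. ] shift [ 0.019  0.016 -0.001] turn [-0.0003 -0.0008  0.0013]
1.65 [-0.012  0.094]
1.55 [-0.015  0.189]
1.45 [-0.008  0.284]
1.35 [0.008 0.377]
1.25 [0.033 0.469]
1.15 [0.068 0.557]
1.05 [0.111 0.642]
0.95 [0.162 0.722]
0.85 [0.221 0.796]
0.75 [0.287 0.864]
0.65 [0.36  0.926]
```

```bash
python3 -m crank '[[-0.01,0.01,0.094,0,0,0,0.2],[-0.015,0.01,0.19,0,0,0,0.2],[-0.008,0.01,0.284,0,0,0,0.2],[0.008,0.01,0.377,0,0,0,0.2],[0.033,0.01,0.47,0,0,0,0.2],[0.068,0.01,0.557,0,0,0,0.2],[0.11,0.01,0.642,0,0,0,0.2],[0.16,0.01,0.722,0,0,0,0.2],[0.22,0.01,0.796,0,0,0,0.2],[0.287,0.01,0.864,0,0,0,0.2],[0.36,0.01,0.926,0,0,0,0.2]]'
python3 - <<'E'
from h import *
st()
T=lambda q:(F(30-95*np.cos(q),140,80+95*np.sin(q)-11),TH)
rows(*[T(q) for q in (.55,.45,.35,.25,.15,.05,-.03)])
E
```

```text
time_s: 46.08
ee_pos: [484.2, 178.8, 130.9]
orientation: [[0.009, 0.024, -1.0], [0.006, -1.0, -0.024], [-1.0, -0.006, -0.009]]
force: [-6.3, 1.5, 15.6]
width: 29.3
t 46.075 p [484.2 178.8 130.9] R [[0.009, 0.024, -1.0], [0.006, -1.0, -0.024], [-1.0, -0.006, -0.009]] F [-6.3  1.5 15.6] w 29.307604683738017 q [0.13 0.53 1.81 0.01 0.79 1.68]
tgt [477.1 176.8 118.7] shift [0.121 0.018 0.073] turn [-0.0002 -0.003   0.0018]
tgt [472.6 176.7 110.3] shift [0.204 0.019 0.119] turn [-0.0002 -0.003   0.0018]
tgt [468.9 176.6 101.6] shift [0.291 0.019 0.157] turn [-0.0002 -0.003   0.0018]
tgt [466.1 176.6  92.5] shift [0.382 0.02  0.186] turn [-0.0002 -0.003   0.0018]
tgt [464.2 176.5  83.2] shift [0.475 0.021 0.205] turn [-0.0002 -0.003   0.0018]
tgt [463.3 176.5  73.7] shift [0.569 0.021 0.216] turn [-0.0002 -0.003   0.0018]
tgt [463.2 176.5  66.2] shift [0.645 0.022 0.217] turn [-0.0002 -0.003   0.0018]
```

```bash
python3 -m crank '[[0.12,0.01,0.073,0,-0.003,0,0.2],[0.2,0.01,0.119,0,-0.003,0,0.2],[0.29,0.01,0.157,0,-0.003,0,0.2],[0.38,0.01,0.186,0,-0.003,0,0.2],[0.475,0.01,0.205,0,-0.003,0,0.2],[0.57,0.01,0.216,0,-0.003,0,0.2],[0.645,0.01,0.217,0,-0.003,0,0.2],[0.67,0.01,0.217,0,-0.003,0,0.2],[0.67,0.01,0.217,0,-0.003,0,0.2]]'
python3 - <<'E'
from h import *
rows((F(-65,140,69),TH))
c=cam("wrist");cv2.imwrite("pics/w15.png",c["frame"])
E
```

```text
time_s: 47.2
ee_pos: [459.7, 178.2, 64.9]
orientation: [[-0.006, 0.025, -1.0], [0.006, -1.0, -0.025], [-1.0, -0.006, 0.006]]
force: [-9.2, 2.7, 5.4]
width: 29.2
tgt [463.1 176.5  69. ] shift [-0.042  0.018 -0.033] turn [0.0003 0.0018 0.0018]
```

```bash
python3 -m crank '[[0,0,0,0,0,0,0.6],[0,0,0,0,0,0,0.6],[0,0,0,0,0,0,0.6],[-0.3,0,0,0,0,0,0.6],[-0.8,0,0,0,0,0,0.6],[-1,0,0,0,0,0,0.6]]' && python3 -m crank '[[-0.5,0.2,0,0,0,0,0.6],[-0.95,0.6,-0.3,0,0,0,0.6],[-0.95,0.6,-0.3,0,0,0,0.6]]' && python3 -m crank '[[0,0,0,0,0,0,0.6],[0,0,0,0,0,0,0.6]]'
python3 - <<'E'
from h import *
st();c=cam("wrist");cv2.imwrite("pics/w16.png",c["frame"])
g=(c["W"]-O)@np.array([[np.cos(TH),-np.sin(TH),0],[np.sin(TH),np.cos(TH),0],[0,0,1]])
q=g[(abs(g[...,1]-140)<22)&(g[...,0]<-45)&(g[...,0]>-100)&(g[...,2]>70)];print("grip",q.min(0),q.max(0))
q=g[(abs(g[...,1])<20)&(g[...,0]>6)&(g[...,0]<15)];print("head z",np.median(q[:,2]))
for yy in (0,-60):
    q=g[(abs(g[...,1]-yy)<16)&(g[...,0]>-60)&(g[...,0]<-10)&(g[...,2]>46)&(g[...,2]<56)];print("sink",q.min(0),q.max(0))
E
```

```text
time_s: 48.0
ee_pos: [462.1, 177.7, 167.4]
orientation: [[-0.001, 0.025, -1.0], [0.006, -1.0, -0.025], [-1.0, -0.006, 0.001]]
force: [0.3, -0.0, -0.3]
width: 51.1
time_s: 48.38
ee_pos: [498.3, 115.9, 265.9]
orientation: [[0.01, 0.022, -1.0], [0.006, -1.0, -0.022], [-1.0, -0.006, -0.01]]
force: [-0.8, -0.3, -0.5]
width: 51.1
time_s: 48.62
ee_pos: [497.3, 116.3, 264.8]
orientation: [[0.007, 0.022, -1.0], [0.006, -1.0, -0.022], [-1.0, -0.006, -0.008]]
force: [0.2, -0.9, -0.3]
width: 51.2
t 48.625 p [497.3 116.3 264.8] R [[0.007, 0.022, -1.0], [0.006, -1.0, -0.022], [-1.0, -0.006, -0.008]] F [ 0.2 -0.9 -0.3] w 51.24149747220991 q [0.01 0.33 1.68 0.01 1.13 1.55]
grip [-75.98136516 123.0964251   73.57424615] [-45.02346503 154.65913274 333.8464319 ]
head z 38.43874989434238
sink [-45.60339794 -12.37029494  46.0814775 ] [-25.12180113  12.1170983   53.55997082]
sink [-45.30841006 -73.20099931  46.04274897] [-24.91946538 -48.56035389  54.0820092 ]
```

View pics/w16.png

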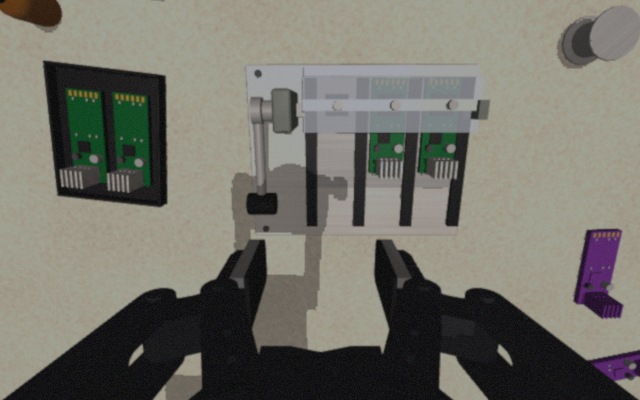

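```bash
python3 -c "
from h import *
print(workorder.finish_job())"
```

```text
the job is handed in; nothing more can be done
None
```

I finished the job and handed it in at about 49 s on the robot's clock. `finish_job` gives no verdict, so what follows is my own last checks.

- **Opening and unloading:** I swung the lever fully up, slid both tested boards out by their heat sinks and laid them in the tray. Seen from above they lie flat side by side, with board faces about 10 mm above the table.
- **Waiting boards:** There were only two green ones; the purple and blue look-alikes were left alone. I slid one into the middle lane and one into the right lane, pressing each against the stop with about 8 N. After locking, both heat sinks measured at fixture x ≈ -35 mm, which is the fully home position.
- **Lever:** I pulled it down past over-centre and let go. It stayed level and locked, and the head had dropped about 7 mm against the 8 mm expected.
- **Gripper and bystanders:** The gripper was clear of everything at hand-in. I never moved close to the bystanders, but I did not measure their final positions.

No check failed. The fit against the stop is accurate to about 1 mm, the limit of the camera measurement.

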